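Pry the split ring off a trolley wheel's axle

TASK

The trolley wheel lying on the bench is held on its axle by a steel split ring: take the hook pick from its wooden holder, set its toe down on the hub face and slide it in under the ring's tab until you feel it rest lightly against the washer, then gently lift that end out of the groove, past the sprung nose, keeping your fingers off the ring until it is out. Then hang the pick back in its holder and lay the ring flat in the steel parts dish, without forcing anything or disturbing the other things on the bench.

Things in the scene. Friction and masses are not known exactly. Their poses are not given: they have to be found in the camera images.
- wheel: Rubber-tyred trolley wheel, 160 dia, fixed flat on the bench. Origin: centre of its underside, z up along the axle. Flat aluminium hub face, 128 dia, at z = 42; on it a steel washer, 40 dia, 4 thick; through it the axle stub, 30 dia, top at z = 56.5. Three grey toe blocks, 26 high, stand round the tyre, out to 97 from the centre. Do not push on it by more than 25 N with the pick.
- hub_face (a point): Point of the bare hub face 50 from the axle centre towards the tab (wheel x = 50, z = 42): where the pick's toe can be set down and then slid in under the tab until it stops at the washer's edge.
- axle_top (a point): Centre of the axle's top (z = 56). Two fixed lugs stick out of the axle to 18.5 from its centre, 145 deg left and right of wheel +x, undersides at z = 52, over the back of the ring's inner edge. Once its tab end is up on the nose, the ring comes free when raised 3, moved 6 to 8 towards wheel -x (out from under these lugs) and then lifted.
- nose_tip (a point): Upper edge of the sprung nose on the wheel's +x side of the axle (x = 18.5, z = 55.5), 7 wide, sloping underside, over the ring at the tab. Lifting the tab (about 5 to 15 N) pushes the nose into the axle; once the tab is 13 to 14 up the nose springs out beneath the ring and then holds it up, tilted about 16 deg with the tab 13 higher.
- ring: Flat steel split ring on the washer round the axle: 30 g, 4 thick, 33 inside, 45 outside dia, a 60 deg gap beside the tab. Origin: ring centre, underside; z up. At one end a flat tab, 10 wide, points along ring +x (and wheel +x, within 5 deg), out to 35 from the centre; seated, its underside is 4 above the hub face. Do not load it by more than 25 N with the pick.
- ring_tab (a point): Middle of the tab's thickness, 30 from the ring's centre along its +x, 2 above its underside. Seated: 48 above the bench.
- pick: Upright hook pick, 80 g, in the holder. Origin: on the shank's axis at the underside of the toe; z up along the shank, +x along the toe. Toe 3 thick, 6 wide, reaching 19 ahead of the axis (2.5 behind). Shank 5 dia to z = 64; guard plate 46 (x = -15 to 31) x 24 at z = 64 to 68; square handle 14 x 14, z = 68 to 128, sides along x and y.
- pick_tip (a point): End of the pick's toe, at its underside (pick x = 19, z = 0).
- pick_grip (a point): On the handle's axis, pick z = 95: a good height to grip.
- holder: Fixed wooden block 90 (x) x 70 (y) x 74 high with an upright slot right through, 30 along x (from x = -7 to 23) x 14 along y. The pick hangs in it by its guard plate, its x along the block's x. Origin: centre of the underside.
- holder_seat (a point): Where the pick's origin is when it hangs in the holder: on the holder's axis, 10 above the bench.
- dish: Open square steel dish 150 x 150, 25 high, walls and floor 4 to 5 thick, fixed. Origin: centre of its underside.
- dish_in (a point): Centre of the dish's inner floor.
- can: Bystander, not to be moved: aluminium drinks can standing, 66 dia x 115 high. Origin: centre of its underside.
- carton: Bystander, not to be moved: small cardboard box 90 x 60 x 75 high. Origin: centre of its underside.
- tape: Bystander, not to be moved: empty cardboard roll core standing upright, 90 outside, 76 inside dia, 48 high. Origin: centre of its underside.
- whitebox: Bystander, not to be moved: small white box 70 x 55 x 60 high. Origin: centre of its underside.
- wrench: Bystander, not to be moved: open wrench 180 long lying flat. Origin: centre of its underside.
- bolt: Bystander, not to be moved: bolt standing on its head, 22 dia x 50 high. Origin: centre of its underside.
- spare_washer: Bystander, not to be moved: steel washer 40 dia x 5 thick lying flat. Origin: centre of its underside.
Not all that is in view belongs to the job. Leave any blue or purple look-alike of the ring alone.

How it is judged:
By the outcome, as a careful person would: the job done as asked, in the order asked, and still so for the second after the job is handed in, with the robot touching nothing.
It also fails if it takes over 72 s, if anything falls off the work surface, if the arm or the gripper's body presses on something with over 40 N, if the wrist force passes 120 N, or if a joint passes its speed limit or range.

ROBOT

A 6-joint arm with a two-finger parallel gripper is mounted at the origin on the work surface. World frame = base frame: x ahead of the robot, y to its left, z up, the work surface at z = 0. Lengths are in m, angles in rad, forces in N, time in s.
With the tool pointing down it reaches from about 0.3 to 0.875 m from the base axis. Payload 6.4 kg.
Tool frame: the origin (TCP) lies on the centre line of the jaws, within the pads' length; the fingertips stand 11 mm ahead of it and the grasp point (between the pads) lies 8 mm behind it; x points along the fingers, z is the direction in which the jaws open and shut, and the axes are right-handed (so a half turn about x gives the same grasp; the last joint's range is limited). The gripper opens to 88 mm and grips with 3 to 60 N. Pads are 18 mm wide; open, the fingers measure 123 mm over their backs; the gripper's body (75 mm by 187 mm) begins 45 mm behind the grasp point.
Start: joints at [0.905, 0.181, 1.607, -0, 1.354, -0.206], TCP at [0.255, 0.515, 0.25] pointing down, gripper open.
Joint ranges: [-2.99, 2.99], [-0.89, 2.07], [0.3, 2.58], [-1.14, 4.28], [0, 2.63], [-3.12, 3.12]. Speed limits (rad/s): [2.57, 2.57, 3.01, 3.14, 3.14, 3.14].

INTERFACE

Orientations are given as a unit quaternion [x, y, z, w].
In Python, from station import * gives the robot as it stands.
- The arm moves only by the tool arm_command, never from a script. Its arguments are lists of equal length, an entry for each row: "dp": the shift along the tool's x, y, z each as a share of 0.8 m, from -1 to 1, a list of three; "rot": the turn, a rotation vector about the tool's x, y, z each as a share of 2 rad, from -1 to 1, a list of three; "hand": the closure, from -1 (fully open) to 1 (shut). In form: {"dp": [[x, y, z], ...], "rot": [[rx, ry, rz], ...], "hand": [hand, ...]}. A call has exactly 8 rows; each row is the pose to reach, as a shift and turn from the pose measured when the call began, along the tool's axes at that moment; what a row does not reach only later rows make up. A row lasts 1/12 s, in which the tool goes at most 41.7 mm and 7.16 degrees, less where a joint would pass 70% of its speed; a pose out of reach is approached as far as the arm can. A call with a number of a shift or a turn outside -1 to 1 is refused whole. A call with a gripper value outside its range is refused whole. The fingers move at their own pace and stop on an object; "force" is the grip in N (left out, the last holds). Time passes only in rows, so rows that repeat a pose let the fingers close, or fill a call up. It gives the time, the measured TCP pose, the force and the opening at its end, in the units of the state.
- sense(): the state, without advancing time (a new reading comes with each control period).
- grab_frame(name): name is "scene" or "side" or "wrist"; returns the picture (420x560x3 uint8, red, green, blue); there is no depth.
- camera_info(name): a dict with "fx", "fy", "cx", "cy" (pixels), "dist_coeffs" ([k1, k2, p1, p2, k3] as OpenCV has them; the pictures are not rectified), "world_from_camera" (4x4, takes a point from camera to world coordinates). Camera axes: x right, y down, z forward; pixel columns grow to the right and rows downward; lengths in m; the calibration is good to about 2 mm. A picture is of the moment at which its call begins: read the wrist's pose just before it. camera_info takes no time and is no camera call; for the wrist camera it gives the pose at the moment of the call.
- job_done(): hands the job in, once; it reports no verdict.
The state is a dict: "time": time; "qpos": joint angles; "dq": joint speeds; "joint_torque": joint torques, N m; "eef_pos": TCP position; "orientation": TCP orientation; "force": force on the tool from outside, world axes, zero at the start; "torque": the same for the moment, N m; "width": finger opening in m.
Only numpy, scipy, OpenCV 4.12 (cv2) and the standard library are available. Lean on these libraries where they do the work, as an engineer would, in place of code of your own. Each camera call takes 0.05 s, during which the arm holds its last target. There are 200 camera calls.

## Working session

There is one attempt and no reset: what is moved stays moved. The work goes in short steps, Python scripts to look and compute and a tool call to move; the robot and the scene stay as the last step left them, time stands still between calls to the robot, and variables do not carry over. Pictures are saved under pics/ and viewed, about 8 in all and at most 12, crops included, and the job is handed in when it is done.

Besides the shell and the picture viewer there is one more tool, called after "Call:" in YAML: its name, and indented under it one key for each argument. arm_command: Moves the arm, as the interface text tells. Shift numbers are shares of 0.8 m and turn numbers shares of 2 rad, none past 1 either way. Its arguments: {"type":"object","properties":{"dp":{"type":"array","items":{"type":"array","items":{"type":"number","minimum":-1,"maximum":1}}},"rot":{"type":"array","items":{"type":"array","items":{"type":"number","minimum":-1,"maximum":1}}},"hand":{"type":"array","items":{"type":"number"}},"force":{"type":"number"}},"required":["dp","rot","hand"]}

```bash
mkdir -p pics; ls; python3 - <<'E'
from station import *
import cv2,numpy as np
s=sense();print(s)
for n in ["scene","side","wrist"]:
    im=grab_frame(n);c=camera_info(n)
    cv2.imwrite(f"pics/{n}0.png",im[:,:,::-1])
    print(n,{k:(np.round(v,4).tolist()) for k,v in c.items()})
a=cv2.imread("pics/scene0.png");b=cv2.imread("pics/side0.png")
cv2.imwrite("pics/a.png",a)
E
```

```text
pics
{'time': 0.0, 'qpos': array([ 9.04756293e-01,  1.81539728e-01,  1.60797848e+00, -2.12362992e-05,
        1.35382524e+00, -2.06296131e-01]), 'dq': array([-0.00123932,  0.00021411,  0.00093109,  0.0008735 , -0.0006207 ,
       -0.0017973 ]), 'joint_torque': array([-5.21777238e-04, -4.33869946e+01, -3.41852903e+01,  7.01631024e-02,
        3.84984585e-02, -1.22485226e-04]), 'eef_pos': array([0.25480099, 0.5148876 , 0.24882514]), 'orientation': array([-0.3731413 ,  0.60135225,  0.37270391,  0.600194  ]), 'force': array([ 0.82786592, -0.45937807, -0.79568023]), 'torque': array([ 0.02852288,  0.01432741, -0.00643654]), 'width': 0.08834228802087062}
scene {'fx': 496.2963, 'fy': 496.2963, 'cx': 283.7703, 'cy': 211.554, 'dist_coeffs': [0.058, 0.0, 0.0, 0.0, 0.0], 'world_from_camera': [[0.4181, 0.6189, -0.6649, 1.2774], [0.9084, -0.2822, 0.3086, -0.24], [0.0033, -0.733, -0.6802, 0.7863], [0.0, 0.0, 0.0, 1.0]]}
side {'fx': 504.3171, 'fy': 504.3171, 'cx': 278.5511, 'cy': 209.5519, 'dist_coeffs': [-0.1231, 0.0, 0.0, 0.0, 0.0], 'world_from_camera': [[0.7834, -0.4523, 0.4263, 0.0868], [-0.6215, -0.5699, 0.5375, -0.5282], [-0.0002, -0.686, -0.7276, 0.8883], [0.0, 0.0, 0.0, 1.0]]}
wrist {'fx': 353.2411, 'fy': 353.2411, 'cx': 278.8799, 'cy': 209.5737, 'dist_coeffs': [-0.0263, 0.0, 0.0, 0.0, 0.0], 'world_from_camera': [[0.4437, 0.8536, 0.2728, 0.1844], [0.8962, -0.4219, -0.1373, 0.5505], [-0.0021, 0.3054, -0.9522, 0.3823], [0.0, 0.0, 0.0, 1.0]]}
```

View pics/scene0.png

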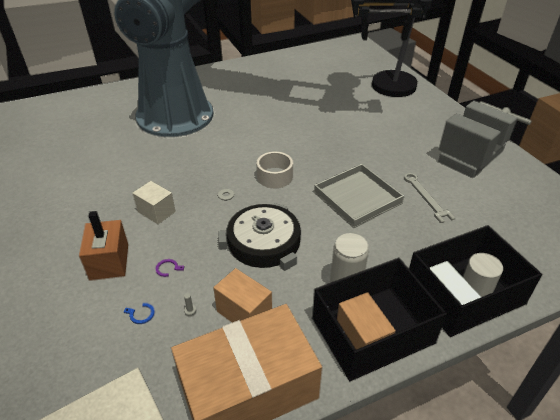

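View pics/side0.png

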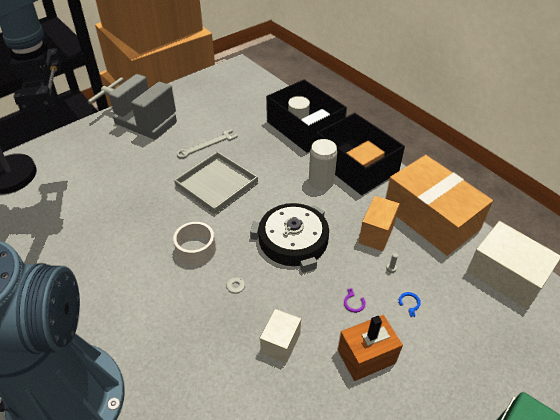

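Scene: wheel (264,228), holder with pick (105,245), dish (359,193). The blue ring (140,313) and purple ring (170,268) are look-alikes to leave; the steel ring is on the axle at (264,224). Side: wheel (293,230), holder (371,345), dish (216,182).

```bash
cat > h.py <<'E'
from station import *
import cv2,numpy as np
from scipy.spatial.transform import Rotation as R
def ray(c,uv):
    K=np.array([[c['fx'],0,c['cx']],[0,c['fy'],c['cy']],[0,0,1.]])
    p=cv2.undistortPoints(np.array(uv,float).reshape(-1,1,2),K,np.array(c['dist_coeffs']))[:,0]
    T=np.array(c['world_from_camera']);d=np.c_[p,np.ones(len(p))]@T[:3,:3].T
    return T[:3,3],d
def onz(c,uv,z):
    o,d=ray(c,uv);return o+d*((z-o[2])/d[:,2])[:,None]
def proj(c,P):
    K=np.array([[c['fx'],0,c['cx']],[0,c['fy'],c['cy']],[0,0,1.]])
    Ti=np.linalg.inv(np.array(c['world_from_camera']))
    return cv2.projectPoints(np.array(P,float).reshape(-1,3),cv2.Rodrigues(Ti[:3,:3])[0],Ti[:3,3],K,np.array(c['dist_coeffs']))[0][:,0]
E
python3 - <<'E'
from h import *
for n,cr in [("scene",(264,228,105,245,359,193)),("side",(293,230,371,345,216,182))]:
    im=cv2.imread(f"pics/{n}0.png");c=camera_info(n)
    for k,z in enumerate((.042,.074,0.02)):
        print(n,onz(c,[cr[2*k:2*k+2]],z).round(3))
    # hub face ellipse: bright
    x,y=cr[:2]
    hsv=cv2.cvtColor(im,cv2.COLOR_BGR2HSV);m=((hsv[...,2]>130)&(hsv[...,1]<60)).astype(np.uint8)*255
    sub=np.zeros_like(m);sub[y-45:y+45,x-42:x+42]=m[y-45:y+45,x-42:x+42]
    ct=max(cv2.findContours(sub,0,1)[0],key=cv2.contourArea);print(cv2.contourArea(ct))
    P=onz(c,ct[:,0]+0.0,.042);(cx,cy),r=cv2.minEnclosingCircle((P[:,:2]*1000).astype(np.float32));print('hub',cx,cy,r)
    e=cv2.fitEllipse((P[:,:2]*1000).astype(np.float32));print(e)
    # holder orange: top face
    x,y=cr[2:4]
    m=((hsv[...,0]<14)&(hsv[...,1]>140)).astype(np.uint8)*255
    sub=np.zeros_like(m);sub[y-50:y+50,x-50:x+50]=m[y-50:y+50,x-50:x+50]
    cv2.imwrite(f"pics/m{n}.png",sub)
def crop(n,x,y,w,h,f):
    im=cv2.imread(f"pics/{n}0.png")[y-h//2:y+h//2,x-w//2:x+w//2];return cv2.resize(im,None,fx=f,fy=f,interpolation=cv2.INTER_CUBIC)
A=np.hstack([crop("scene",264,228,96,72,4),crop("side",293,230,96,72,4)])
B=np.hstack([crop("scene",105,245,96,76,4),crop("side",371,345,96,76,4)])
cv2.imwrite("pics/c1.png",np.vstack([A,B]))
E
```

```text
scene [[0.579 0.038 0.042]]
scene [[ 0.524 -0.274  0.074]]
scene [[0.544 0.296 0.02 ]]
2912.5
hub 561.2041625976562 40.78019714355469 164.49928283691406
((565.2212524414062, 41.948020935058594), (201.68138122558594, 302.32073974609375), 68.13650512695312)
side [[0.569 0.028 0.042]]
side [[ 0.486 -0.291  0.074]]
side [[0.532 0.285 0.02 ]]
2424.5
hub 584.5802612304688 39.150169372558594 158.7323760986328
((584.9129028320312, 41.35450744628906), (199.03744506835938, 278.8877258300781), 148.72134399414062)
```

View pics/c1.png

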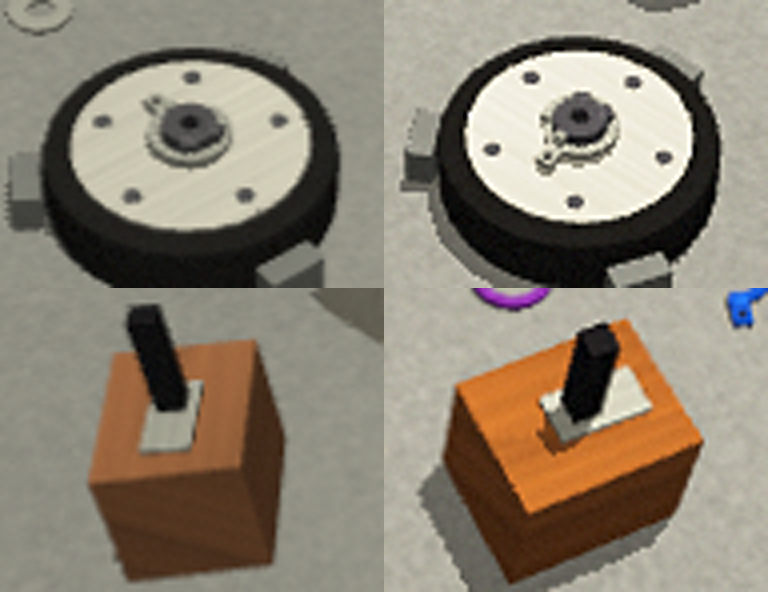

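Crop: the tab points to scene (254.3,217.8) and side (285.3,234.5), so it runs towards the robot. The steel ring on the axle is the one meant. The pick's guard extends towards the side view's upper right, and that is its toe direction.

```bash
python3 - <<'E'
from h import *
cs,cd=camera_info("scene"),camera_info("side")
def S(u,v,ox,oy):return [(u)/4+ox,v/4+oy]
# crops
sc=lambda u,v:[216+u/4-.4,192+v/4-.4]
sd=lambda u,v:[245+(u-384)/4-.4,194+v/4-.4]
hs=lambda u,v:[57+u/4-.4,207+(v-288)/4-.4]
hd=lambda u,v:[323+(u-384)/4-.4,307+(v-288)/4-.4]
def two(a,b):
    o1,d1=ray(cs,[a]);o2,d2=ray(cd,[b]);A=np.c_[d1[0],-d2[0]];t=np.linalg.lstsq(A,o2-o1,rcond=None)[0]
    p,q=o1+d1[0]*t[0],o2+d2[0]*t[1];return ((p+q)/2).round(4),np.linalg.norm(p-q).round(4)
print('axle',two(sc(190,121),sd(580,116)))
print('tab end hole',two(sc(152,104),sd(545,160)),onz(cs,[sc(152,104)],.05),onz(cd,[sd(545,160)],.05))
# hub face ellipse via extremes
for c,l in [(cs,[sc(70,150),sc(310,140),sc(192,60),sc(190,231)]),(cd,[sd(463,130),sd(693,140),sd(580,51),sd(575,222)])]:
    P=onz(c,l,.042);print('hub ext',P.round(4).tolist())
    # bolt circle
bs=[sc(192,77),sc(279,121),sc(245,195),sc(132,195),sc(102,121)];bd=[sd(531,77),sd(633,82),sd(663,157),sd(575,201),sd(492,149)]
print('bolts',onz(cs,bs,.042).mean(0),onz(cd,bd,.042).mean(0))
top=onz(cs,[hs(112,354),hs(254,340),hs(242,465),hs(92,485)],.074);print('top s',top.round(4).tolist(),top.mean(0))
top=onz(cd,[hd(458,385),hd(628,320),hd(702,440),hd(528,514)],.074);print('top d',top.round(4).tolist(),top.mean(0))
print('handle top',two(hs(145,316),hd(600,340)))
print('handle top z .138', onz(cs,[hs(145,316)],.138),onz(cd,[hd(600,340)],.138))
# dish: corners from grey contour - rim
for n,c,(x,y) in (("scene",cs,(359,193)),("side",cd,(216,182))):
    im=cv2.imread(f"pics/{n}0.png")[y-40:y+40,x-55:x+55];cv2.imwrite(f"pics/d{n}.png",cv2.resize(im,None,fx=3.5,fy=3.5,interpolation=2))
a,b=cv2.imread("pics/dscene.png"),cv2.imread("pics/dside.png");cv2.imwrite("pics/d.png",np.hstack([a,b]))
E
```

```text
axle (array([0.5758, 0.0364, 0.0564]), np.float64(0.0031))
tab end hole (array([0.5454, 0.0279, 0.0472]), np.float64(0.0002)) [[0.5480796  0.02698982 0.05      ]] [[0.54380624 0.02591032 0.05      ]]
hub ext [[0.5549, -0.023, 0.042], [0.601, 0.0961, 0.042], [0.5164, 0.0636, 0.042], [0.6351, 0.0121, 0.042]]
hub ext [[0.5261, 0.0769, 0.042], [0.622, -0.0087, 0.042], [0.6163, 0.0833, 0.042], [0.5332, -0.0129, 0.042]]
bolts [0.57488062 0.03763522 0.042     ] [0.57579721 0.03535223 0.042     ]
top s [[0.4442, -0.3003, 0.074], [0.4635, -0.2335, 0.074], [0.5489, -0.256, 0.074], [0.5325, -0.3224, 0.074]] [ 0.49727291 -0.27802902  0.074     ]
top d [[0.4643, -0.2355, 0.074], [0.5499, -0.2606, 0.074], [0.5305, -0.3257, 0.074], [0.4444, -0.3018, 0.074]] [ 0.49729975 -0.28090775  0.074     ]
handle top (array([ 0.4977, -0.2787,  0.1363]), np.float64(0.0033))
handle top z .138 [[ 0.49892873 -0.27700043  0.138     ]] [[ 0.49694446 -0.28093975  0.138     ]]
```

```bash
cat >> h.py <<'E'
def Rdown(yaw,flip=False):
    # tool z (jaw axis) along world yaw, tool x down
    x=np.array([0,0,-1.]);z=np.array([np.cos(yaw),np.sin(yaw),0]);z=-z if flip else z
    return R.from_matrix(np.c_[x,np.cross(z,x),z])
def plan(p,Rt=None):
    s=sense();q=R.from_quat(s['orientation']);d=q.inv().apply(np.array(p)-s['eef_pos'])/.8
    rv=(q.inv()*Rt).as_rotvec()/2 if Rt is not None else np.zeros(3)
    print('t',round(s['time'],2),'pos',s['eef_pos'].round(4),'F',s['force'].round(1),'w',round(s['width'],4),'dp',d.round(4),'rot',rv.round(4),'dist mm',(np.linalg.norm(d)*800).round(1))
E
python3 - <<'E'
from h import *
y=np.radians(-15.2)
for f in (0,1): plan([.4973,-.2795,.22],Rdown(y,f))
plan([.36,.12,.25])
print(R.from_quat(sense()['orientation']).as_matrix().round(3))
E
```

```text
t 0.15 pos [0.2549 0.515  0.249 ] F [-0.1  0.5  0.2] w 0.0882 dp [ 0.0371 -0.7122 -0.7554] rot [ 6.881e-01 -6.000e-04  3.000e-04] dist mm 831.1
t 0.15 pos [0.2549 0.515  0.249 ] F [-0.1  0.5  0.2] w 0.0882 dp [ 0.0371 -0.7122 -0.7554] rot [-8.827e-01 -4.000e-04 -7.000e-04] dist mm 831.1
t 0.15 pos [0.2549 0.515  0.249 ] F [-0.1  0.5  0.2] w 0.0882 dp [-0.0008 -0.3368 -0.3841] rot [0. 0. 0.] dist mm 408.7
[[-0.001 -0.896  0.444]
 [-0.001  0.444  0.896]
 [-1.     0.    -0.001]]
```

View pics/d.png

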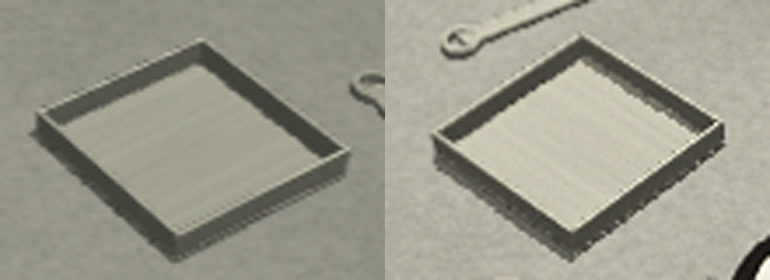

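Call:
arm_command:
  dp:
    - [0.037,-0.712,-0.755]
    - [0.037,-0.712,-0.755]
    - [0.037,-0.712,-0.755]
    - [0.037,-0.712,-0.755]
    - [0.037,-0.712,-0.755]
    - [0.037,-0.712,-0.755]
    - [0.037,-0.712,-0.755]
    - [0.037,-0.712,-0.755]
  rot:
    - [0.688,0,0]
    - [0.688,0,0]
    - [0.688,0,0]
    - [0.688,0,0]
    - [0.688,0,0]
    - [0.688,0,0]
    - [0.688,0,0]
    - [0.688,0,0]
  hand: [-1,-1,-1,-1,-1,-1,-1,-1]

```text
time: 0.82
eef_pos: [0.3521, 0.1949, 0.2377]
orientation: [-0.038, 0.706, 0.037, 0.706]
force: [1.2, 0.1, 0.6]
width: 0.0879
```

```bash
python3 - <<'E'
from h import *
plan([.4973,-.2795,.22],Rdown(np.radians(-15.2)))
a=onz(camera_info("scene"),np.array([(203,40),(350,150),(177,237),(37,113)])/3.5+(304,153),.025)
b=onz(camera_info("side"),np.array([(580-385,36),(723-385,125),(573-385,235),(433-385,134)])/3.5+(161,142),.025)
print(a.round(3).tolist(),b.round(3).tolist(),a.mean(0),b.mean(0))
E
```

```text
t 0.82 pos [0.3521 0.1949 0.2377] F [1.2 0.1 0.6] w 0.0879 dp [ 0.0226 -0.6088  0.1181] rot [ 0.1854 -0.      0.0004] dist mm 496.4
[[0.457, 0.357, 0.025], [0.601, 0.383, 0.025], [0.625, 0.235, 0.025], [0.48, 0.211, 0.025]] [[0.594, 0.374, 0.025], [0.62, 0.228, 0.025], [0.475, 0.204, 0.025], [0.452, 0.35, 0.025]] [0.54058197 0.29642987 0.025     ] [0.53509322 0.28918435 0.025     ]
```

Call:
arm_command:
  dp:
    - [0.0226,-0.609,0.118]
    - [0.0226,-0.609,0.118]
    - [0.0226,-0.609,0.118]
    - [0.0226,-0.609,0.118]
    - [0.0226,-0.609,0.118]
    - [0.0226,-0.609,0.118]
    - [0.0226,-0.609,0.118]
    - [0.0226,-0.609,0.118]
  rot:
    - [0.185,0,0]
    - [0.185,0,0]
    - [0.185,0,0]
    - [0.185,0,0]
    - [0.185,0,0]
    - [0.185,0,0]
    - [0.185,0,0]
    - [0.185,0,0]
  hand: [-1,-1,-1,-1,-1,-1,-1,-1]

```text
time: 1.48
eef_pos: [0.4493, -0.1242, 0.2258]
orientation: [0.093, 0.701, -0.094, 0.701]
force: [1.0, 1.4, 0.7]
width: 0.088
```

```bash
python3 - <<'E'
from h import *
plan([.4973,-.2795,.22],Rdown(np.radians(-15.2)))
E
```

```text
t 1.48 pos [ 0.4493 -0.1242  0.2258] F [1.  1.4 0.7] w 0.088 dp [ 0.0074 -0.1716  0.1088] rot [0.0001 0.0002 0.0004] dist mm 162.6
```

Call:
arm_command:
  dp:
    - [0.0074,-0.1716,0.1088]
    - [0.0074,-0.1716,0.1088]
    - [0.0074,-0.1716,0.1088]
    - [0.0074,-0.1716,0.1088]
    - [0.0074,-0.1716,0.1088]
    - [0.0074,-0.1716,0.1088]
    - [0.0074,-0.1716,0.1088]
    - [0.0074,-0.1716,0.1088]
  rot:
    - [0,0,0]
    - [0,0,0]
    - [0,0,0]
    - [0,0,0]
    - [0,0,0]
    - [0,0,0]
    - [0,0,0]
    - [0,0,0]
  hand: [-1,-1,-1,-1,-1,-1,-1,-1]

```text
time: 2.15
eef_pos: [0.497, -0.2781, 0.2198]
orientation: [0.093, 0.701, -0.093, 0.701]
force: [-0.7, 0.2, -0.5]
width: 0.0883
```

```bash
python3 - <<'E'
from h import *
plan([.4973,-.2795,.097],Rdown(np.radians(-15.2)))
im=grab_frame("wrist");c=camera_info("wrist");cv2.imwrite("pics/w1.png",im[:,:,::-1])
print(proj(c,[[.4973,-.2795,.138],[.4973,-.2795,.074]]))
E
```

```text
t 2.15 pos [ 0.497  -0.2781  0.2198] F [-0.7  0.2 -0.5] w 0.0883 dp [ 0.1535 -0.0016  0.0008] rot [ 0.0006 -0.0002  0.    ] dist mm 122.8
[[279.06573333 226.53726596]
 [278.95955133 199.16691844]]
```

View pics/w1.png

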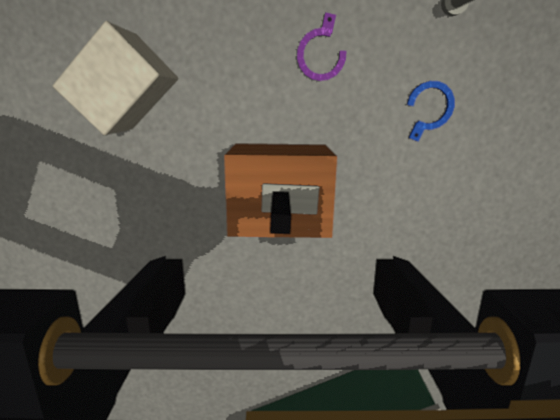

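The wrist view shows handle top at about (280,224) and block top centre at (281,196), against predictions of (279,226.5) and (279,199). They agree within 2 mm, so I'm descending straight.

Call:
arm_command:
  dp:
    - [0.03,0,0]
    - [0.06,0,0]
    - [0.09,0,0]
    - [0.12,0,0]
    - [0.145,0,0]
    - [0.1535,0,0]
    - [0.1535,0,0]
    - [0.1535,0,0]
  rot:
    - [0,0,0]
    - [0,0,0]
    - [0,0,0]
    - [0,0,0]
    - [0,0,0]
    - [0,0,0]
    - [0,0,0]
    - [0,0,0]
  hand: [-1,-1,-1,-1,-1,-1,-1,-1]
  force: 10

```text
time: 2.87
eef_pos: [0.4976, -0.2777, 0.0982]
orientation: [0.092, 0.701, -0.093, 0.701]
force: [0.4, -1.0, -0.2]
width: 0.0881
```

Call:
arm_command:
  dp:
    - [0,0,0]
    - [0,0,0]
    - [0,0,0]
    - [0,0,0]
    - [0,0,0]
    - [0,0,0]
    - [0,0,0]
    - [0,0,0]
  rot:
    - [0,0,0]
    - [0,0,0]
    - [0,0,0]
    - [0,0,0]
    - [0,0,0]
    - [0,0,0]
    - [0,0,0]
    - [0,0,0]
  hand: [1,1,1,1,1,1,1,1]
  force: 10

```text
time: 3.53
eef_pos: [0.4975, -0.2777, 0.0982]
orientation: [0.092, 0.701, -0.093, 0.701]
force: [-0.1, -0.2, -0.3]
width: 0.0369
```

Call:
arm_command:
  dp:
    - [0,0,0]
    - [0,0,0]
    - [0,0,0]
    - [0,0,0]
    - [0,0,0]
    - [0,0,0]
    - [0,0,0]
    - [0,0,0]
  rot:
    - [0,0,0]
    - [0,0,0]
    - [0,0,0]
    - [0,0,0]
    - [0,0,0]
    - [0,0,0]
    - [0,0,0]
    - [0,0,0]
  hand: [1,1,1,1,1,1,1,1]
  force: 50

```text
time: 4.2
eef_pos: [0.4975, -0.2776, 0.0981]
orientation: [0.092, 0.701, -0.093, 0.701]
force: [0.0, -0.1, -0.2]
width: 0.0138
```

```bash
python3 - <<'E'
from h import *
plan([.4973,-.2795,.20],Rdown(np.radians(-15.2)))
print(sense())
E
```

```text
t 4.2 pos [ 0.4975 -0.2776  0.0981] F [ 0.  -0.1 -0.2] w 0.0138 dp [-0.1274 -0.0024  0.0005] rot [0.0012 0.0003 0.0003] dist mm 101.9
{'time': 4.2, 'qpos': array([-7.17148036e-01,  3.50286235e-01,  1.73203498e+00, -3.24510048e-04,
        1.05850745e+00, -4.54183216e-01]), 'dq': array([-4.58641371e-04,  4.46488722e-04,  9.57313132e-06, -4.25705430e-04,
       -1.77073695e-03,  1.33264694e-03]), 'joint_torque': array([ 7.18769719e-03, -4.65161383e+01, -2.89166021e+01,  5.57547959e-02,
        6.56848261e-02,  2.22477887e-03]), 'eef_pos': array([ 0.49746664, -0.27762182,  0.09810866]), 'orientation': array([ 0.09241608,  0.70084099, -0.09288139,  0.7011806 ]), 'force': array([ 0.02117431, -0.08726898, -0.16715995]), 'torque': array([-0.11098641,  0.06721559,  0.04256825]), 'width': 0.013780680179632803}
```

Call:
arm_command:
  dp:
    - [-0.01,0,0]
    - [-0.025,0,0]
    - [-0.04,0,0]
    - [-0.06,0,0]
    - [-0.08,0,0]
    - [-0.1,0,0]
    - [-0.115,0,0]
    - [-0.115,0,0]
  rot:
    - [0,0,0]
    - [0,0,0]
    - [0,0,0]
    - [0,0,0]
    - [0,0,0]
    - [0,0,0]
    - [0,0,0]
    - [0,0,0]
  hand: [1,1,1,1,1,1,1,1]

```text
time: 4.87
eef_pos: [0.4991, -0.2789, 0.1945]
orientation: [0.091, 0.699, -0.094, 0.703]
force: [-0.1, -1.6, -0.5]
width: 0.0137
```

```bash
cat >> h.py <<'E'
C=np.array([.5755,.0363]);W=np.radians(180+16.4)   # axle, wheel +x dir
wx=np.array([np.cos(W),np.sin(W)]);wy=np.array([-wx[1],wx[0]])
def pickpose(tipx,z,lat=0):  # TCP for pick tip at wheel x=tipx, lateral wheel y=lat, toe underside z
    p=C+wx*(tipx+.019)+wy*lat
    return np.r_[p,z+.0881],Rdown(W+np.pi)
E
python3 - <<'E'
from h import *
print(sense()['qpos'].round(2))
plan(*pickpose(.048,.095))
E
```

```text
[-0.72  0.22  1.67 -0.    1.24 -0.45]
t 4.87 pos [ 0.4991 -0.2789  0.1945] F [-0.1 -1.6 -0.5] w 0.0137 dp [ 0.0124  0.3616 -0.0816] rot [-0.2745  0.0028  0.0027] dist mm 296.7
```

Call:
arm_command:
  dp:
    - [0,0.03,-0.007]
    - [0,0.08,-0.018]
    - [0,0.13,-0.03]
    - [0,0.18,-0.04]
    - [0,0.23,-0.052]
    - [0.005,0.28,-0.063]
    - [0.01,0.325,-0.073]
    - [0.0124,0.3616,-0.0816]
  rot:
    - [-0.02,0,0]
    - [-0.06,0,0]
    - [-0.1,0,0]
    - [-0.14,0,0]
    - [-0.18,0,0]
    - [-0.22,0,0]
    - [-0.25,0.002,0.002]
    - [-0.2745,0.003,0.003]
  hand: [1,1,1,1,1,1,1,1]

```text
time: 5.53
eef_pos: [0.5104, 0.0201, 0.1825]
orientation: [-0.102, 0.7, 0.103, 0.699]
force: [-0.2, 0.1, -0.9]
width: 0.0135
```

```bash
python3 - <<'E'
from h import *
plan(*pickpose(.048,.095))
E
```

```text
t 5.53 pos [0.5104 0.0201 0.1825] F [-0.2  0.1 -0.9] w 0.0135 dp [-0.0008 -0.0035  0.    ] rot [ 0.0021 -0.0005 -0.0009] dist mm 2.9
```

Call:
arm_command:
  dp:
    - [0.008,-0.002,0]
    - [0.02,-0.0035,0]
    - [0.03,-0.0035,0]
    - [0.04,-0.0035,0]
    - [0.05,-0.0035,0]
    - [0.053,-0.0035,0]
    - [0.053,-0.0035,0]
    - [0.053,-0.0035,0]
  rot:
    - [0.002,0,0]
    - [0.002,0,0]
    - [0.002,0,0]
    - [0.002,0,0]
    - [0.002,0,0]
    - [0.002,0,0]
    - [0.002,0,0]
    - [0.002,0,0]
  hand: [1,1,1,1,1,1,1,1]

```text
time: 6.2
eef_pos: [0.5112, 0.0168, 0.1399]
orientation: [-0.1, 0.7, 0.101, 0.699]
force: [0.1, 0.1, -0.7]
width: 0.0138
```

```bash
python3 - <<'E'
from h import *
plan(*pickpose(.048,.052))
s=sense();q=R.from_quat(s['orientation']).as_matrix();tip=s['eef_pos']+q[:,0]*.0881+q[:,2]*.019
print('tip',tip)
out=[]
for n,(x,y) in (("scene",(258,222)),("side",(287,234))):
    im=np.ascontiguousarray(grab_frame(n)[:,:,::-1]);c=camera_info(n);cv2.imwrite(f"pics/{n}1.png",im)
    print(n,proj(c,[tip,[*(C+wx*.035),.05],[*C,.0565]]).round(1).tolist())
    out.append(cv2.resize(im[y-36:y+36,x-32:x+32],None,fx=6,fy=6,interpolation=2))
im=grab_frame("wrist");cv2.imwrite("pics/wr1.png",im[:,:,::-1]);print(proj(camera_info("wrist"),[tip,[*(C+wx*.035),.05],[*C,.0565]]).round(1).tolist())
cv2.imwrite("pics/c2.png",np.hstack(out))
E
```

```text
t 6.2 pos [0.5112 0.0168 0.1399] F [ 0.1  0.1 -0.7] w 0.0138 dp [-0.0003  0.0006  0.0003] rot [-0.0005 -0.0006 -0.0009] dist mm 0.6
tip [0.52922659 0.02229959 0.05175986]
scene [[248.3, 212.2], [252.3, 215.9], [262.5, 222.2]]
side [[280.7, 237.2], [284.0, 233.9], [293.1, 222.1]]
[[305.9, 221.1], [325.6, 219.7], [380.2, 223.0]]
```

View pics/c2.png

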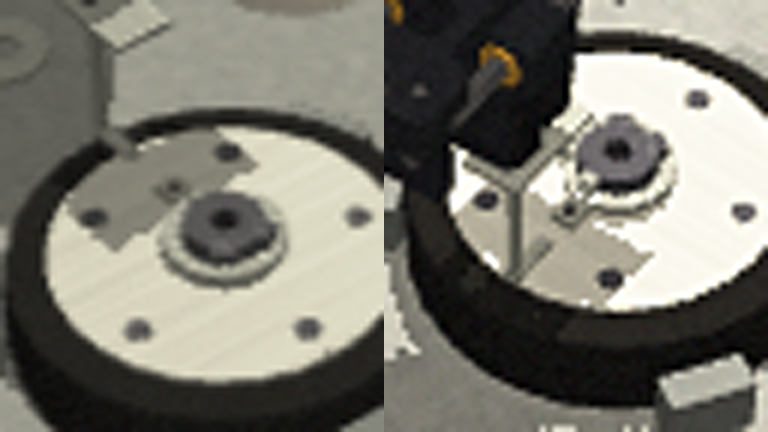

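Scene and side: toe tip at scene (248.6,211.6), side (282.3,238.4), within about 1 px (2 mm) of prediction, lined up with the tab. I'll use the wrist view for lateral detail.

```bash
python3 - <<'E'
import cv2
im=cv2.imread("pics/wr1.png")[150:290,250:450];cv2.imwrite("pics/wr1c.png",cv2.resize(im,None,fx=4,fy=4,interpolation=2))
E
```

```text
(no output)
```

View pics/wr1c.png

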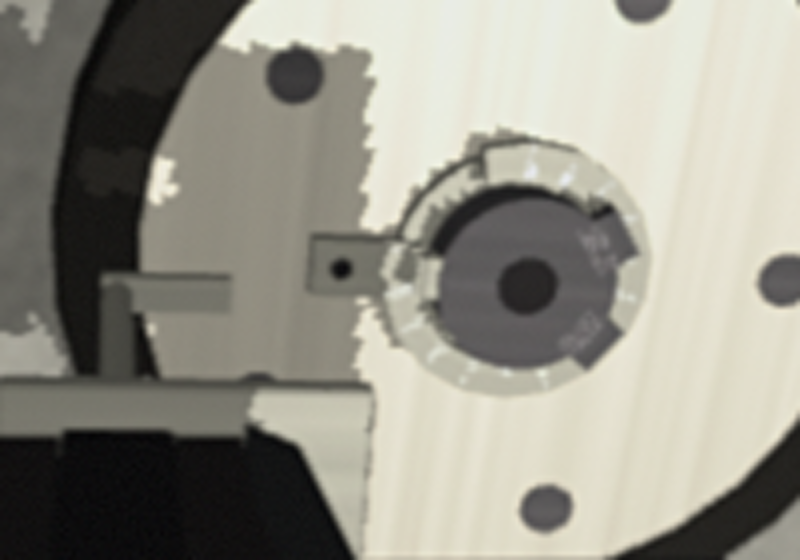

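Wrist crop (4x, offset 250,150): tab x 308–395, centre y 265. Toe tip ends at x=231 with centre y≈291, so the toe sits a few mm to the lower side of the tab.

```bash
python3 - <<'E'
from h import *
c=camera_info("wrist")
px=lambda u,v:[250+u/4-.4,150+v/4-.4]
s=sense();q=R.from_quat(s['orientation']).as_matrix();tip=s['eef_pos']+q[:,0]*.0881+q[:,2]*.019
P={'tabendA':(308,237,.05),'tabendB':(308,293,.05),'tabmid':(308,265,.05),'hole':(341,268,.05),'axle':(526,286,.0565),'toetopA':(231,276,.0548),'toebotB':(231,311,.0518),'toebackA':(104,276,.0548)}
w={}
for k,(u,v,z) in P.items():
    p=onz(c,[px(u,v)],z)[0];w[k]=p;d=p[:2]-C;print(k,p.round(4),'wheel',np.r_[d@wx,d@wy].round(4))
d=tip[:2]-C;print('tip model',d@wx,d@wy)
d=w['tabmid']-w['axle'];print('tab dir deg',np.degrees(np.arctan2(d[1],d[0])),np.degrees(W)-360)
d=w['toetopA']-w['toebackA'];print('toe dir',np.degrees(np.arctan2(d[1],d[0])))
print(c['world_from_camera'])
E
```

```text
tabendA [0.5401 0.0339 0.05  ] wheel [ 0.0346 -0.0077]
tabendB [0.5433 0.0245 0.05  ] wheel [0.0342 0.0022]
tabmid [0.5417 0.0292 0.05  ] wheel [ 0.0344 -0.0027]
hole [0.5472 0.0303 0.05  ] wheel [ 0.0289 -0.0022]
axle [0.5756 0.0377 0.0565] wheel [-0.0005 -0.0013]
toetopA [0.529  0.0252 0.0548] wheel [ 0.0477 -0.0025]
toebotB [0.5315 0.0184 0.0518] wheel [0.0473 0.0048]
toebackA [0.509  0.0193 0.0548] wheel [ 0.0686 -0.0025]
tip model 0.04777007588358642 0.00018329478694015342
tab dir deg -165.94794092159884 -163.6
toe dir 16.388978297721994
[[ 9.59356484e-01  2.68778393e-01  8.59843732e-02  4.89567032e-01]
 [ 2.82196981e-01 -9.13710877e-01 -2.92399209e-01  9.31718148e-02]
 [-2.57324913e-05  3.04779608e-01 -9.52422905e-01  2.73912927e-01]
 [ 0.00000000e+00  0.00000000e+00  0.00000000e+00  1.00000000e+00]]
```

Call:
arm_command:
  dp:
    - [0.001,0.002,0]
    - [0.003,0.0044,0]
    - [0.005,0.0044,0]
    - [0.007,0.0044,0]
    - [0.009,0.0044,0]
    - [0.01,0.0044,0]
    - [0.0105,0.0044,0]
    - [0.0105,0.0044,0]
  rot:
    - [0,0,0]
    - [0,0,0]
    - [0,0,0]
    - [0,0,0]
    - [0,0,0]
    - [0,0,0]
    - [0,0,0]
    - [0,0,0]
  hand: [1,1,1,1,1,1,1,1]

```text
time: 7.02
eef_pos: [0.5105, 0.0206, 0.132]
orientation: [-0.1, 0.7, 0.101, 0.7]
force: [1.4, 0.3, -0.8]
width: 0.0135
```

```bash
python3 - <<'E'
from h import *
plan(*pickpose(.0475,.042,-.0034))
E
```

```text
t 7.02 pos [0.5105 0.0206 0.132 ] F [ 1.4  0.3 -0.8] w 0.0135 dp [0.0024 0.0001 0.0004] rot [-0.0001 -0.0002 -0.0007] dist mm 1.9
```

Call:
arm_command:
  dp:
    - [0.0004,0,0]
    - [0.0008,0,0]
    - [0.0012,0,0]
    - [0.0015,0,0]
    - [0.0018,0,0]
    - [0.002,0,0]
    - [0.0022,0,0]
    - [0.0022,0,0]
  rot:
    - [0,0,0]
    - [0,0,0]
    - [0,0,0]
    - [0,0,0]
    - [0,0,0]
    - [0,0,0]
    - [0,0,0]
    - [0,0,0]
  hand: [1,1,1,1,1,1,1,1]

```text
time: 7.68
eef_pos: [0.5105, 0.0206, 0.1302]
orientation: [-0.1, 0.7, 0.101, 0.7]
force: [0.1, 0.1, -0.4]
width: 0.0133
```

Call:
arm_command:
  dp:
    - [0.0001,0,0]
    - [0.0002,0,0]
    - [0.0003,0,0]
    - [0.0004,0,0]
    - [0.0005,0,0]
    - [0.0005,0,0]
    - [0.0005,0,0]
    - [0.0005,0,0]
  rot:
    - [0,0,0]
    - [0,0,0]
    - [0,0,0]
    - [0,0,0]
    - [0,0,0]
    - [0,0,0]
    - [0,0,0]
    - [0,0,0]
  hand: [1,1,1,1,1,1,1,1]

```text
time: 8.35
eef_pos: [0.5105, 0.0205, 0.1301]
orientation: [-0.1, 0.7, 0.101, 0.7]
force: [-1.7, 0.3, 5.5]
width: 0.0134
```

Call:
arm_command:
  dp:
    - [0,0,0.004]
    - [0,0,0.008]
    - [0,0,0.012]
    - [0,0,0.016]
    - [0,0,0.02]
    - [0,0,0.024]
    - [0,0,0.028]
    - [0,0,0.029]
  rot:
    - [0,0,0]
    - [0,0,0]
    - [0,0,0]
    - [0,0,0]
    - [0,0,0]
    - [0,0,0]
    - [0,0,0]
    - [0,0,0]
  hand: [1,1,1,1,1,1,1,1]

```text
time: 9.02
eef_pos: [0.5329, 0.027, 0.1301]
orientation: [-0.1, 0.7, 0.101, 0.699]
force: [-4.3, -0.9, 8.1]
width: 0.0134
```

```bash
python3 - <<'E'
from h import *
plan(*pickpose(.0195,.042,-.0034))
im=grab_frame("wrist");cv2.imwrite("pics/wr2.png",im[:,:,::-1])
im=cv2.imread("pics/wr2.png")[150:290,220:420];cv2.imwrite("pics/wr2c.png",cv2.resize(im,None,fx=4,fy=4,interpolation=2))
E
```

```text
t 9.02 pos [0.5329 0.027  0.1301] F [-4.3 -0.9  8.1] w 0.0134 dp [-0.      0.0003  0.0062] rot [ 0.     -0.0005 -0.0006] dist mm 4.9
```

View pics/wr2c.png

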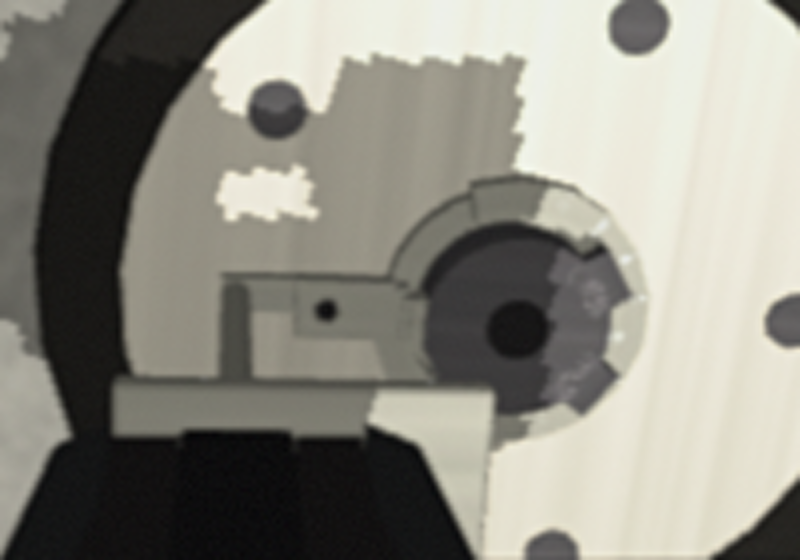

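Wrist crop (4x, offset 220,150): the toe runs under the tab. Tab spans y 278–338, toe's far edge is at y≈272, and the shank is still about 7 mm from the tab end. I'll check the lateral offset by rays.

```bash
python3 - <<'E'
from h import *
c=camera_info("wrist")
px=lambda u,v:[220+u/4-.4,150+v/4-.4]
for k,(u,v,z) in {'tabA':(296,279,.05),'tabB':(296,338,.05),'hole':(326,310,.05),'toefar':(222,272,.045),'toefar2':(280,273,.045),'toenear_bot':(275,310,.042),'toenear_top':(275,305,.045),'shankL':(221,360,.09),'shankR':(250,360,.09),'axle':(517,330,.0565)}.items():
    d=onz(c,[px(u,v)],z)[0][:2]-C;print(k,(d@wx).round(4),(d@wy).round(4))
s=sense();q=R.from_quat(s['orientation']).as_matrix();tip=s['eef_pos']+q[:,0]*.0881+q[:,2]*.019
d=tip[:2]-C;print('tip model',d@wx,d@wy,s['force'],s['torque'])
E
```

```text
tabA 0.0339 -0.0074
tabB 0.0337 0.0028
hole 0.029 -0.0021
toefar 0.0458 -0.0068
toefar2 0.0363 -0.0066
toenear_bot 0.037 0.0009
toenear_top 0.037 -0.0011
shankL 0.0454 -0.01
shankR 0.0415 -0.01
axle -0.0007 -0.0012
tip model 0.024647821249003145 -0.0032338737507302626 [-2.89609066 -1.47788584  4.45604284] [-0.25428306  0.75863622  0.0111134 ]
```

Call:
arm_command:
  dp:
    - [0,-0.0006,0.0008]
    - [0,-0.0012,0.0016]
    - [0,-0.0012,0.0024]
    - [0,-0.0012,0.0032]
    - [0,-0.0012,0.004]
    - [0,-0.0012,0.0046]
    - [0,-0.0012,0.005]
    - [0,-0.0012,0.005]
  rot:
    - [0,0,0]
    - [0,0,0]
    - [0,0,0]
    - [0,0,0]
    - [0,0,0]
    - [0,0,0]
    - [0,0,0]
    - [0,0,0]
  hand: [1,1,1,1,1,1,1,1]

```text
time: 9.73
eef_pos: [0.536, 0.0272, 0.1301]
orientation: [-0.101, 0.701, 0.101, 0.698]
force: [-7.9, -1.1, 8.1]
width: 0.0136
```

```bash
python3 - <<'E'
from h import *
plan(*pickpose(.0195,.042,-.0024)); print(sense()['force']@np.r_[wx,0])
E
```

```text
t 9.73 pos [0.536  0.0272 0.1301] F [-7.9 -1.1  8.1] w 0.0136 dp [-0.      0.      0.0024] rot [ 0.0002 -0.0018 -0.0008] dist mm 1.9
7.905781281429677
```

Call:
arm_command:
  dp:
    - [-0.0002,0,0]
    - [-0.0002,0,0]
    - [-0.0002,0,0.0003]
    - [-0.0002,0,0.0006]
    - [-0.0002,0,0.0008]
    - [-0.0002,0,0.001]
    - [-0.0002,0,0.001]
    - [-0.0002,0,0.001]
  rot:
    - [0,0,0]
    - [0,0,0]
    - [0,0,0]
    - [0,0,0]
    - [0,0,0]
    - [0,0,0]
    - [0,0,0]
    - [0,0,0]
  hand: [1,1,1,1,1,1,1,1]

```text
time: 10.4
eef_pos: [0.537, 0.0274, 0.1302]
orientation: [-0.101, 0.701, 0.101, 0.699]
force: [-1.0, -0.4, 0.5]
width: 0.0137
```

```bash
python3 - <<'E'
from h import *
plan(*pickpose(.0195,.042,-.0024)); print(sense()['force']@np.r_[wx,0])
E
```

```text
t 10.4 pos [0.537  0.0274 0.1302] F [-1.  -0.4  0.5] w 0.0137 dp [0.0001 0.     0.0012] rot [ 0.0002 -0.0016 -0.0009] dist mm 0.9
1.051836850021067
```

Still free, so that resistance was friction. Advancing gently.

Call:
arm_command:
  dp:
    - [0,0,0.0003]
    - [0,0,0.0006]
    - [0,0,0.0009]
    - [0,0,0.0012]
    - [0,0,0.0015]
    - [0,0,0.0018]
    - [0,0,0.0018]
    - [0,0,0.0018]
  rot:
    - [0,0,0]
    - [0,0,0]
    - [0,0,0]
    - [0,0,0]
    - [0,0,0]
    - [0,0,0]
    - [0,0,0]
    - [0,0,0]
  hand: [1,1,1,1,1,1,1,1]

```text
time: 11.07
eef_pos: [0.5384, 0.0279, 0.1301]
orientation: [-0.101, 0.701, 0.101, 0.699]
force: [-0.9, -0.9, 2.0]
width: 0.0135
```

```bash
python3 - <<'E'
from h import *
plan(*pickpose(.0195,.042,-.0024)); print(sense()['force']@np.r_[wx,0])
E
```

```text
t 11.07 pos [0.5384 0.0279 0.1301] F [-0.9 -0.9  2. ] w 0.0135 dp [ 0.      0.     -0.0007] rot [ 0.0001 -0.0016 -0.0008] dist mm 0.6
1.1433852381385206
```

Call:
arm_command:
  dp:
    - [0,0,0.0002]
    - [0,0,0.0004]
    - [0,0,0.0006]
    - [0,0,0.0008]
    - [0,0,0.001]
    - [0,0,0.0012]
    - [0,0,0.0012]
    - [0,0,0.0012]
  rot:
    - [0,0,0]
    - [0,0,0]
    - [0,0,0]
    - [0,0,0]
    - [0,0,0]
    - [0,0,0]
    - [0,0,0]
    - [0,0,0]
  hand: [1,1,1,1,1,1,1,1]

```text
time: 11.73
eef_pos: [0.5391, 0.028, 0.1302]
orientation: [-0.101, 0.701, 0.101, 0.698]
force: [-5.1, -0.7, 5.4]
width: 0.0134
```

```bash
python3 - <<'E'
from h import *
plan(*pickpose(.0195,.042,-.0024)); print(sense()['force']@np.r_[wx,0])
im=grab_frame("wrist");cv2.imwrite("pics/wr3.png",im[:,:,::-1])
im=cv2.imread("pics/wr3.png")[150:290,220:420];cv2.imwrite("pics/wr3c.png",cv2.resize(im,None,fx=4,fy=4,interpolation=2))
E
```

```text
t 11.73 pos [0.5391 0.028  0.1302] F [-5.1 -0.7  5.4] w 0.0134 dp [ 0.0001  0.     -0.0015] rot [ 0.0002 -0.0019 -0.0009] dist mm 1.2
5.063274290749502
```

Call:
arm_command:
  dp:
    - [-0.0002,0,0]
    - [-0.0002,0,0.0002]
    - [-0.0002,0,0.0004]
    - [-0.0002,0,0.0006]
    - [-0.0002,0,0.0006]
    - [-0.0002,0,0.0006]
    - [-0.0002,0,0.0006]
    - [-0.0002,0,0.0006]
  rot:
    - [0,0,0]
    - [0,0,0]
    - [0,0,0]
    - [0,0,0]
    - [0,0,0]
    - [0,0,0]
    - [0,0,0]
    - [0,0,0]
  hand: [1,1,1,1,1,1,1,1]

```text
time: 12.45
eef_pos: [0.5392, 0.0281, 0.1302]
orientation: [-0.101, 0.702, 0.101, 0.698]
force: [-5.3, -2.0, 4.1]
width: 0.014
```

```bash
python3 - <<'E'
from h import *
plan(*pickpose(.0195,.042,-.0024)); print(sense()['force']@np.r_[wx,0])
E
```

```text
t 12.45 pos [0.5392 0.0281 0.1302] F [-5.3 -2.   4.1] w 0.014 dp [ 0.0001  0.     -0.0017] rot [ 0.0002 -0.0024 -0.0009] dist mm 1.4
5.598011675905899
```

The toe has stopped at the washer with about 5.5 N of push. I'll ease off slightly and lift gently.

Call:
arm_command:
  dp:
    - [0,0,-0.001]
    - [-0.0012,0,-0.001]
    - [-0.0025,0,-0.001]
    - [-0.004,0,-0.001]
    - [-0.0055,0,-0.001]
    - [-0.0065,0,-0.001]
    - [-0.0075,0,-0.001]
    - [-0.0075,0,-0.001]
  rot:
    - [0,0,0]
    - [0,0,0]
    - [0,0,0]
    - [0,0,0]
    - [0,0,0]
    - [0,0,0]
    - [0,0,0]
    - [0,0,0]
  hand: [1,1,1,1,1,1,1,1]

```text
time: 13.12
eef_pos: [0.5379, 0.028, 0.1358]
orientation: [-0.101, 0.702, 0.102, 0.698]
force: [-2.2, -0.8, -4.3]
width: 0.0135
```

```bash
python3 - <<'E'
from h import *
plan(*pickpose(.0195,.042,-.0024)); s=sense();print(s['force'],s['torque'])
E
```

```text
t 13.12 pos [0.5379 0.028  0.1358] F [-2.2 -0.8 -4.3] w 0.0135 dp [ 0.0071 -0.0003  0.    ] rot [ 0.0002 -0.0031 -0.0012] dist mm 5.7
[-2.24333623 -0.83389283 -4.29283665] [-0.1470023   0.50851681  0.01246679]
```

Call:
arm_command:
  dp:
    - [-0.0008,0,0]
    - [-0.0016,0,0]
    - [-0.0024,0,0]
    - [-0.0032,0,0]
    - [-0.004,0,0]
    - [-0.0045,0,0]
    - [-0.005,0,0]
    - [-0.005,0,0]
  rot:
    - [0,0,0]
    - [0,0,0]
    - [0,0,0]
    - [0,0,0]
    - [0,0,0]
    - [0,0,0]
    - [0,0,0]
    - [0,0,0]
  hand: [1,1,1,1,1,1,1,1]

```text
time: 13.78
eef_pos: [0.5383, 0.0279, 0.1406]
orientation: [-0.101, 0.702, 0.101, 0.698]
force: [-1.5, 0.9, -3.0]
width: 0.0136
```

Call:
arm_command:
  dp:
    - [-0.0005,0,0]
    - [-0.001,0,0]
    - [-0.0015,0,0]
    - [-0.002,0,0]
    - [-0.0025,0,0]
    - [-0.0025,0,0]
    - [-0.0025,0,0]
    - [-0.0025,0,0]
  rot:
    - [0,0,0]
    - [0,0,0]
    - [0,0,0]
    - [0,0,0]
    - [0,0,0]
    - [0,0,0]
    - [0,0,0]
    - [0,0,0]
  hand: [1,1,1,1,1,1,1,1]

```text
time: 14.45
eef_pos: [0.5385, 0.0279, 0.1427]
orientation: [-0.101, 0.702, 0.101, 0.698]
force: [0.7, 1.2, -0.3]
width: 0.0136
```

```bash
python3 - <<'E'
from h import *
plan(*pickpose(.0195,.042,-.0024)); s=sense();print(s['force'],s['torque'])
im=grab_frame("wrist");cv2.imwrite("pics/wr4.png",im[:,:,::-1])
E
```

```text
t 14.45 pos [0.5385 0.0279 0.1427] F [ 0.7  1.2 -0.3] w 0.0136 dp [ 0.0158 -0.     -0.0007] rot [ 0.0003 -0.0025 -0.0009] dist mm 12.6
[ 0.66387179  1.1635341  -0.30456393] [-0.0770851  -0.00288628 -0.05177257]
```

```bash
python3 - <<'E'
from h import *
out=[]
im=cv2.imread("pics/wr4.png")[150:290,230:390];out.append(cv2.resize(im,(457,400),interpolation=2))
im=np.ascontiguousarray(grab_frame("scene")[:,:,::-1])[197:247,235:278];out.append(cv2.resize(im,(343,400),interpolation=2))
cv2.imwrite("pics/c4.png",np.hstack(out))
E
```

```text
(no output)
```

View pics/c4.png

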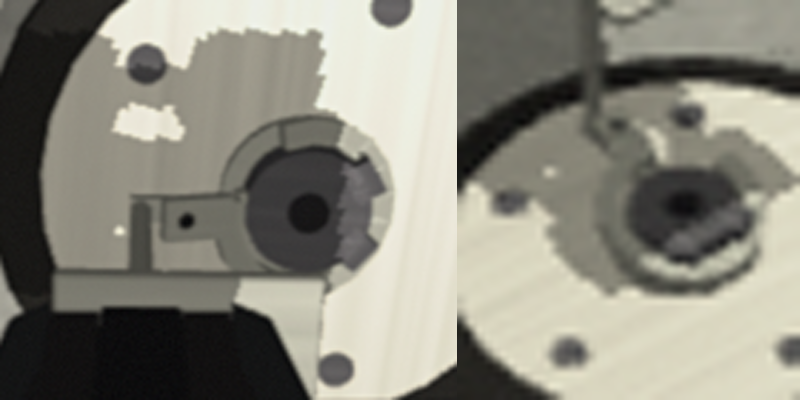

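The tab is clearly up (wrist crop shows it enlarged on the toe). The load peaked near 4 N and has fallen to about 0. I'll lift 1 mm more to be sure it is past the nose.

Call:
arm_command:
  dp:
    - [-0.0004,0,0]
    - [-0.0008,0,0]
    - [-0.0012,0,0]
    - [-0.0012,0,0]
    - [-0.0012,0,0]
    - [-0.0012,0,0]
    - [-0.0012,0,0]
    - [-0.0012,0,0]
  rot:
    - [0,0,0]
    - [0,0,0]
    - [0,0,0]
    - [0,0,0]
    - [0,0,0]
    - [0,0,0]
    - [0,0,0]
    - [0,0,0]
  hand: [1,1,1,1,1,1,1,1]

```text
time: 15.22
eef_pos: [0.5383, 0.0279, 0.1435]
orientation: [-0.101, 0.702, 0.101, 0.698]
force: [0.8, -0.9, -1.6]
width: 0.0135
```

Call:
arm_command:
  dp:
    - [0.0008,0,0]
    - [0.0016,0,0]
    - [0.0024,0,0]
    - [0.0032,0,0]
    - [0.004,0,0]
    - [0.0048,0,0]
    - [0.0055,0,0]
    - [0.0055,0,0]
  rot:
    - [0,0,0]
    - [0,0,0]
    - [0,0,0]
    - [0,0,0]
    - [0,0,0]
    - [0,0,0]
    - [0,0,0]
    - [0,0,0]
  hand: [1,1,1,1,1,1,1,1]

```text
time: 15.88
eef_pos: [0.5382, 0.0279, 0.139]
orientation: [-0.101, 0.702, 0.101, 0.698]
force: [-0.2, 0.9, -0.6]
width: 0.0134
```

```bash
python3 - <<'E'
from h import *
plan(*pickpose(.0195,.042,-.0024))
im=cv2.imread("pics/wr4.png")[150:290,230:390];a=cv2.resize(im,(457,400),interpolation=2)
im=np.ascontiguousarray(grab_frame("wrist")[:,:,::-1]);cv2.imwrite("pics/wr5.png",im)
b=cv2.resize(im[150:290,250:370],(343,400),interpolation=2)
cv2.imwrite("pics/c5.png",b)
E
```

```text
t 15.88 pos [0.5382 0.0279 0.139 ] F [-0.2  0.9 -0.6] w 0.0134 dp [ 0.0112 -0.0001 -0.0004] rot [ 0.0003 -0.0027 -0.001 ] dist mm 8.9
```

View pics/c5.png

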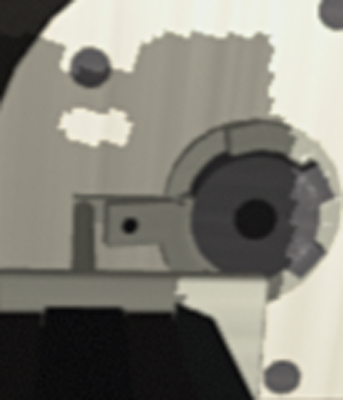

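After lowering 4.5 mm the tab's hole shifted in the image as a stationary tab would, so the nose is holding it. Withdrawing the toe.

Call:
arm_command:
  dp:
    - [0.001,0,0]
    - [0.002,0,0]
    - [0.002,0,-0.006]
    - [0.002,0,-0.014]
    - [0.002,0,-0.022]
    - [0.002,0,-0.03]
    - [0.002,0,-0.038]
    - [0.002,0,-0.044]
  rot:
    - [0,0,0]
    - [0,0,0]
    - [0,0,0]
    - [0,0,0]
    - [0,0,0]
    - [0,0,0]
    - [0,0,0]
    - [0,0,0]
  hand: [1,1,1,1,1,1,1,1]

```text
time: 16.6
eef_pos: [0.5036, 0.0178, 0.1377]
orientation: [-0.101, 0.702, 0.101, 0.698]
force: [0.5, -0.3, -1.1]
width: 0.0134
```

Call:
arm_command:
  dp:
    - [-0.003,0,-0.004]
    - [-0.015,0,-0.006]
    - [-0.03,0,-0.006]
    - [-0.045,0,-0.006]
    - [-0.06,0,-0.006]
    - [-0.073,0,-0.006]
    - [-0.073,0,-0.006]
    - [-0.073,0,-0.006]
  rot:
    - [0,0,0]
    - [0,0,0]
    - [0,0,0]
    - [0,0,0]
    - [0,0,0]
    - [0,0,0]
    - [0,0,0]
    - [0,0,0]
  hand: [1,1,1,1,1,1,1,1]

```text
time: 17.27
eef_pos: [0.4998, 0.0163, 0.197]
orientation: [-0.101, 0.701, 0.101, 0.698]
force: [0.3, 0.3, -1.2]
width: 0.0139
```

```bash
cat >> h.py <<'E'
HR=R.from_quat([0.09241608,0.70084099,-0.09288139,0.7011806]);HP=np.array([.49747,-.27762,.0981])
E
python3 - <<'E'
from h import *
plan(HP+[0,0,.096],HR)
for n in("scene","side"):
    cv2.imwrite(f"pics/{n}2.png",grab_frame(n)[:,:,::-1])
E
```

```text
t 17.27 pos [0.4998 0.0163 0.197 ] F [ 0.3  0.3 -1.2] w 0.0139 dp [ 0.0037 -0.3515 -0.1067] rot [ 0.2747 -0.0022 -0.0004] dist mm 293.9
```

Call:
arm_command:
  dp:
    - [0,-0.03,-0.009]
    - [0,-0.08,-0.024]
    - [0,-0.13,-0.04]
    - [0,-0.18,-0.055]
    - [0,-0.23,-0.07]
    - [0,-0.28,-0.085]
    - [0,-0.32,-0.097]
    - [0.0037,-0.3515,-0.1067]
  rot:
    - [0.02,0,0]
    - [0.06,0,0]
    - [0.1,0,0]
    - [0.14,0,0]
    - [0.18,0,0]
    - [0.22,0,0]
    - [0.25,-0.002,0]
    - [0.2747,-0.0022,0]
  hand: [1,1,1,1,1,1,1,1]

```text
time: 18.03
eef_pos: [0.4959, -0.2804, 0.192]
orientation: [0.094, 0.702, -0.094, 0.7]
force: [0.1, -0.2, -0.9]
width: 0.0135
```

```bash
python3 - <<'E'
from h import *
plan(HP+[0,0,.09],HR)
E
```

```text
t 18.03 pos [ 0.4959 -0.2804  0.192 ] F [ 0.1 -0.2 -0.9] w 0.0135 dp [0.0048 0.0039 0.001 ] rot [-0.0025 -0.0016 -0.0002] dist mm 5.0
```

Call:
arm_command:
  dp:
    - [0.002,0.002,0.001]
    - [0.004,0.0039,0.001]
    - [0.0048,0.0039,0.001]
    - [0.0048,0.0039,0.001]
    - [0.0048,0.0039,0.001]
    - [0.0048,0.0039,0.001]
    - [0.0048,0.0039,0.001]
    - [0.0048,0.0039,0.001]
  rot:
    - [-0.0025,-0.0016,0]
    - [-0.0025,-0.0016,0]
    - [-0.0025,-0.0016,0]
    - [-0.0025,-0.0016,0]
    - [-0.0025,-0.0016,0]
    - [-0.0025,-0.0016,0]
    - [-0.0025,-0.0016,0]
    - [-0.0025,-0.0016,0]
  hand: [1,1,1,1,1,1,1,1]

```text
time: 18.7
eef_pos: [0.4977, -0.2771, 0.1884]
orientation: [0.092, 0.701, -0.092, 0.701]
force: [0.1, -0.2, -1.3]
width: 0.0132
```

```bash
python3 - <<'E'
from h import *
plan(HP,HR)
E
```

```text
t 18.7 pos [ 0.4977 -0.2771  0.1884] F [ 0.1 -0.2 -1.3] w 0.0132 dp [ 0.1129 -0.0007 -0.0003] rot [ 0.0006  0.0002 -0.0001] dist mm 90.3
```

Call:
arm_command:
  dp:
    - [0.01,-0.0007,0]
    - [0.018,-0.0007,0]
    - [0.026,-0.0007,0]
    - [0.033,-0.0007,0]
    - [0.039,-0.0007,0]
    - [0.045,-0.0007,0]
    - [0.05,-0.0007,0]
    - [0.05,-0.0007,0]
  rot:
    - [0,0,0]
    - [0,0,0]
    - [0,0,0]
    - [0,0,0]
    - [0,0,0]
    - [0,0,0]
    - [0,0,0]
    - [0,0,0]
  hand: [1,1,1,1,1,1,1,1]

```text
time: 19.37
eef_pos: [0.4972, -0.2773, 0.1473]
orientation: [0.092, 0.701, -0.092, 0.701]
force: [-0.9, -0.2, -0.3]
width: 0.0132
```

```bash
python3 - <<'E'
from h import *
plan(HP,HR)
E
```

```text
t 19.37 pos [ 0.4972 -0.2773  0.1473] F [-0.9 -0.2 -0.3] w 0.0132 dp [ 0.0614 -0.0003  0.0005] rot [ 0.0005 -0.0005 -0.0004] dist mm 49.2
```

Entered the slot freely.

Call:
arm_command:
  dp:
    - [0.01,0,0]
    - [0.02,0,0]
    - [0.03,0,0]
    - [0.04,0,0]
    - [0.048,0,0]
    - [0.055,0,0]
    - [0.059,0,0]
    - [0.0605,0,0]
  rot:
    - [0,0,0]
    - [0,0,0]
    - [0,0,0]
    - [0,0,0]
    - [0,0,0]
    - [0,0,0]
    - [0,0,0]
    - [0,0,0]
  hand: [1,1,1,1,1,1,1,1]

```text
time: 20.03
eef_pos: [0.4968, -0.2771, 0.0981]
orientation: [0.093, 0.702, -0.092, 0.7]
force: [-3.5, 2.8, 6.9]
width: 0.0135
```

```bash
python3 - <<'E'
from h import *
plan(HP,HR)
E
```

```text
t 20.03 pos [ 0.4968 -0.2771  0.0981] F [-3.5  2.8  6.9] w 0.0135 dp [ 0.     -0.0005  0.001 ] rot [ 0.0005 -0.0011 -0.0007] dist mm 0.9
```

Seated at the original height with a light contact load. Releasing.

Call:
arm_command:
  dp:
    - [0,0,0]
    - [0,0,0]
    - [0,0,0]
    - [0,0,0]
    - [0,0,0]
    - [0,0,0]
    - [0,0,0]
    - [0,0,0]
  rot:
    - [0,0,0]
    - [0,0,0]
    - [0,0,0]
    - [0,0,0]
    - [0,0,0]
    - [0,0,0]
    - [0,0,0]
    - [0,0,0]
  hand: [0.3,0.3,0.3,0.3,0.3,0.3,0.3,0.3]
  force: 20

```text
time: 20.7
eef_pos: [0.4968, -0.2771, 0.0982]
orientation: [0.093, 0.702, -0.092, 0.701]
force: [-0.0, -0.1, 0.4]
width: 0.0307
```

Call:
arm_command:
  dp:
    - [-0.01,0,0]
    - [-0.03,0,0]
    - [-0.05,0,0]
    - [-0.08,0,0]
    - [-0.12,0,0]
    - [-0.16,0,0]
    - [-0.16,0,0]
    - [-0.16,0,0]
  rot:
    - [0,0,0]
    - [0,0,0]
    - [0,0,0]
    - [0,0,0]
    - [0,0,0]
    - [0,0,0]
    - [0,0,0]
    - [0,0,0]
  hand: [0.3,0.3,0.3,0.3,0.3,0.3,0.3,0.3]

```text
time: 21.37
eef_pos: [0.4982, -0.2781, 0.2293]
orientation: [0.092, 0.7, -0.093, 0.702]
force: [-0.6, 0.3, -0.8]
width: 0.0306
```

```bash
python3 - <<'E'
from h import *
# above the tab: jaw axis along wheel y
p=np.r_[C+wx*.032+wy*(-.0024),.20]
for f in(0,1): plan(p,Rdown(W+np.pi/2,f))
print(sense()['qpos'].round(2),sense()['width'])
E
```

```text
t 21.37 pos [ 0.4982 -0.2781  0.2293] F [-0.6  0.3 -0.8] w 0.0306 dp [ 0.0358  0.3865 -0.0442] rot [ 5.114e-01  2.000e-03 -2.000e-04] dist mm 312.5
t 21.37 pos [ 0.4982 -0.2781  0.2293] F [-0.6  0.3 -0.8] w 0.0306 dp [ 0.0358  0.3865 -0.0442] rot [-1.0594e+00  2.0000e-04  2.3000e-03] dist mm 312.5
[-0.72  0.19  1.64  0.    1.31 -0.46] 0.030618982625088536
```

Call:
arm_command:
  dp:
    - [0,0.03,0]
    - [0,0.08,-0.005]
    - [0,0.13,-0.01]
    - [0,0.18,-0.017]
    - [0,0.23,-0.024]
    - [0.01,0.28,-0.03]
    - [0.02,0.33,-0.037]
    - [0.03,0.37,-0.043]
  rot:
    - [0.04,0,0]
    - [0.1,0,0]
    - [0.16,0,0]
    - [0.22,0,0]
    - [0.28,0,0]
    - [0.34,0,0]
    - [0.4,0,0]
    - [0.46,0,0]
  hand: [0.3,0.3,0.3,0.3,0.3,0.3,0.3,0.3]

```text
time: 22.03
eef_pos: [0.5402, 0.0112, 0.2052]
orientation: [0.385, 0.592, -0.386, 0.594]
force: [0.5, -0.8, -0.2]
width: 0.0308
```

```bash
cat >> h.py <<'E'
def ringR(t):  # tool for ring tilted by t rad, tab up
    x=np.r_[np.sin(t)*wx,-np.cos(t)];z=np.r_[-wy,0] if False else np.r_[wy,0]
    return R.from_matrix(np.c_[x,np.cross(z,x),z])
E
python3 - <<'E'
from h import *
p=np.r_[C+wx*.032+wy*(-.0024),.19]
plan(p,Rdown(W+np.pi/2)); plan(p,ringR(np.radians(16)))
E
```

```text
t 22.03 pos [0.5402 0.0112 0.2052] F [ 0.5 -0.8 -0.2] w 0.0308 dp [ 0.019   0.0138 -0.019 ] rot [ 0.0658  0.0014 -0.0004] dist mm 24.2
t 22.03 pos [0.5402 0.0112 0.2052] F [ 0.5 -0.8 -0.2] w 0.0308 dp [ 0.019   0.0138 -0.019 ] rot [ 0.0652  0.0105 -0.1398] dist mm 24.2
```

Call:
arm_command:
  dp:
    - [0.006,0.005,-0.006]
    - [0.012,0.01,-0.012]
    - [0.019,0.0138,-0.019]
    - [0.019,0.0138,-0.019]
    - [0.019,0.0138,-0.019]
    - [0.019,0.0138,-0.019]
    - [0.019,0.0138,-0.019]
    - [0.019,0.0138,-0.019]
  rot:
    - [0.03,0.003,-0.04]
    - [0.05,0.006,-0.08]
    - [0.065,0.01,-0.12]
    - [0.065,0.0105,-0.14]
    - [0.065,0.0105,-0.14]
    - [0.065,0.0105,-0.14]
    - [0.065,0.0105,-0.14]
    - [0.065,0.0105,-0.14]
  hand: [0.3,0.3,0.3,0.3,0.3,0.3,0.3,0.3]

```text
time: 22.7
eef_pos: [0.5437, 0.0292, 0.19]
orientation: [0.341, 0.62, -0.498, 0.502]
force: [0.0, 0.1, 0.3]
width: 0.0307
```

```bash
python3 - <<'E'
from h import *
p=np.r_[C+wx*.032+wy*(-.0024),.19]
plan(p,ringR(np.radians(16)))
im=np.ascontiguousarray(grab_frame("wrist")[:,:,::-1]);cv2.imwrite("pics/wr6.png",im)
c=camera_info("wrist")
k=proj(c,[[*(C+wx*.035),.064],[*C,.0565]]);print(k)
x,y=map(int,k.mean(0));x0,y0=max(x-70,0),max(y-60,0);print(x0,y0)
w=cv2.resize(im[y0:y0+120,x0:x0+140],None,fx=3.3,fy=3.3,interpolation=2)
s=grab_frame("side")[:,:,::-1];cv2.imwrite("pics/side3.png",s)
s=cv2.imread("pics/side2.png")[209:253,262:310];s=cv2.resize(s,(int(48*9),396),interpolation=2)[:, :330]
cv2.imwrite("pics/c6.png",np.hstack([w,s]));print(w.shape)
E
```

```text
t 22.7 pos [0.5437 0.0292 0.19  ] F [0.  0.1 0.3] w 0.0307 dp [-0.0002  0.0007 -0.0003] rot [-0.0001 -0.0001 -0.0001] dist mm 0.6
[[281.52361375 165.08922147]
 [281.63549953 114.81473088]]
211 79
(396, 462, 3)
```

View pics/c6.png

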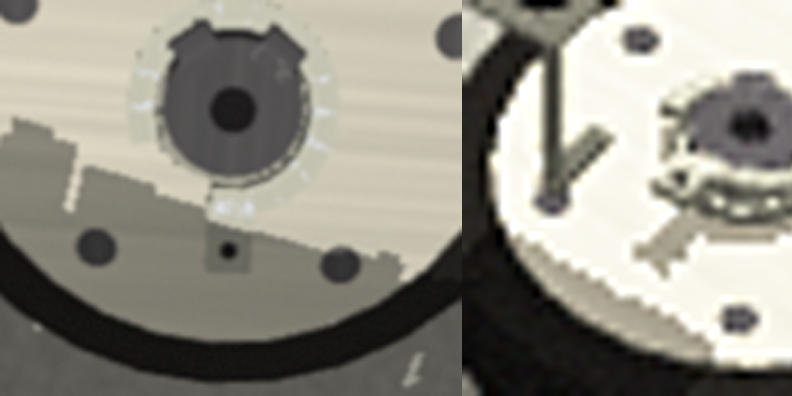

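Side crop: the tab stands clear of the hub with its shadow cast below. Wrist crop (3.3x, offset 211,79): tab x 206–252, end y 272, hole (228,250), axle (233,109).

```bash
python3 - <<'E'
from h import *
c=camera_info("wrist")
px=lambda u,v:[211+u/3.3-.35,79+v/3.3-.35]
for k,(u,v,z) in {'endL':(206,272,.0645),'endR':(252,272,.0645),'hole':(228,250,.063),'axle':(233,109,.0565)}.items():
    d=onz(c,[px(u,v)],z)[0][:2]-C;print(k,(d@wx).round(4),(d@wy).round(4))
E
```

```text
endL 0.0315 -0.0061
endR 0.0315 0.004
hole 0.0269 -0.0013
axle -0.0023 -0.0002
```

```bash
python3 - <<'E'
from h import *
for z in(.09,.0667): plan(np.r_[C+wx*.0298+wy*(-.0014),z],ringR(np.radians(16)))
E
```

```text
t 22.8 pos [0.5439 0.0292 0.1904] F [-0.2  0.2  0.2] w 0.0306 dp [0.1198 0.0376 0.0008] rot [-0.0002  0.0001 -0.0003] dist mm 100.4
t 22.8 pos [0.5439 0.0292 0.1904] F [-0.2  0.2  0.2] w 0.0306 dp [0.1478 0.0456 0.0008] rot [-0.0002  0.0001 -0.0003] dist mm 123.7
```

Call:
arm_command:
  dp:
    - [0.02,0.006,0]
    - [0.045,0.014,0.0008]
    - [0.07,0.022,0.0008]
    - [0.095,0.03,0.0008]
    - [0.112,0.035,0.0008]
    - [0.12,0.0376,0.0008]
    - [0.12,0.0376,0.0008]
    - [0.12,0.0376,0.0008]
  rot:
    - [0,0,0]
    - [0,0,0]
    - [0,0,0]
    - [0,0,0]
    - [0,0,0]
    - [0,0,0]
    - [0,0,0]
    - [0,0,0]
  hand: [0.3,0.3,0.3,0.3,0.3,0.3,0.3,0.3]

```text
time: 23.47
eef_pos: [0.5468, 0.0291, 0.0904]
orientation: [0.341, 0.619, -0.498, 0.502]
force: [-0.4, 0.7, -0.7]
width: 0.0309
```

```bash
python3 - <<'E'
from h import *
plan(np.r_[C+wx*.0298+wy*(-.0014),.0667],ringR(np.radians(16)))
im=np.ascontiguousarray(grab_frame("wrist")[:,:,::-1]);cv2.imwrite("pics/wr7.png",im)
E
```

```text
t 23.47 pos [0.5468 0.0291 0.0904] F [-0.4  0.7 -0.7] w 0.0309 dp [ 0.0286  0.0079 -0.0003] rot [-0.0003  0.0001 -0.0006] dist mm 23.7
```

Call:
arm_command:
  dp:
    - [0.004,0.001,0]
    - [0.009,0.0025,0]
    - [0.014,0.004,0]
    - [0.019,0.0053,0]
    - [0.024,0.0066,0]
    - [0.027,0.0075,0]
    - [0.0286,0.0079,0]
    - [0.0286,0.0079,0]
  rot:
    - [0,0,0]
    - [0,0,0]
    - [0,0,0]
    - [0,0,0]
    - [0,0,0]
    - [0,0,0]
    - [0,0,0]
    - [0,0,0]
  hand: [0.3,0.3,0.3,0.3,0.3,0.3,0.3,0.3]

```text
time: 24.18
eef_pos: [0.5467, 0.029, 0.0667]
orientation: [0.341, 0.619, -0.498, 0.502]
force: [-0.2, 0.2, 0.9]
width: 0.0307
```

Call:
arm_command:
  dp:
    - [0,0,0]
    - [0,0,0]
    - [0,0,0]
    - [0,0,0]
    - [0,0,0]
    - [0,0,0]
    - [0,0,0]
    - [0,0,0]
  rot:
    - [0,0,0]
    - [0,0,0]
    - [0,0,0]
    - [0,0,0]
    - [0,0,0]
    - [0,0,0]
    - [0,0,0]
    - [0,0,0]
  hand: [0.7,0.75,0.8,0.85,0.9,1,1,1]
  force: 10

```text
time: 24.85
eef_pos: [0.5469, 0.029, 0.0668]
orientation: [0.341, 0.619, -0.498, 0.502]
force: [-0.0, 0.2, 0.9]
width: 0.0095
```

```bash
python3 - <<'E'
from h import *
plan(np.r_[C+wx*.0298+wy*(-.0014),.0667],ringR(np.radians(16)));s=sense();print(s['force'],s['torque'])
E
```

```text
t 24.85 pos [0.5469 0.029  0.0668] F [-0.   0.2  0.9] w 0.0095 dp [ 0.0002 -0.0003 -0.0004] rot [-0.0003  0.0003 -0.0008] dist mm 0.4
[-0.03043891  0.22686945  0.85958981] [-0.01073506  0.00852605  0.01569435]
```

Holding the tab (width 9.5). Raise 3 mm, then move 7 mm towards wheel -x.

Call:
arm_command:
  dp:
    - [0,0,0]
    - [0,0,0]
    - [0,0,0]
    - [-0.001,-0.0003,0]
    - [-0.002,-0.0006,0]
    - [-0.003,-0.0009,0]
    - [-0.0036,-0.001,0]
    - [-0.0036,-0.001,0]
  rot:
    - [0,0,0]
    - [0,0,0]
    - [0,0,0]
    - [0,0,0]
    - [0,0,0]
    - [0,0,0]
    - [0,0,0]
    - [0,0,0]
  hand: [1,1,1,1,1,1,1,1]
  force: 30

```text
time: 25.52
eef_pos: [0.5475, 0.0292, 0.0698]
orientation: [0.342, 0.619, -0.498, 0.503]
force: [4.7, 1.2, -4.3]
width: 0.0082
```

Call:
arm_command:
  dp:
    - [-0.0003,0.001,0]
    - [-0.0006,0.002,0]
    - [-0.0009,0.0032,0]
    - [-0.0012,0.0044,0]
    - [-0.0016,0.0056,0]
    - [-0.002,0.007,0]
    - [-0.0024,0.0084,0]
    - [-0.0024,0.0084,0]
  rot:
    - [0,0,0]
    - [0,0,0]
    - [0,0,0]
    - [0,0,0]
    - [0,0,0]
    - [0,0,0]
    - [0,0,0]
    - [0,0,0]
  hand: [1,1,1,1,1,1,1,1]

```text
time: 26.18
eef_pos: [0.5551, 0.0312, 0.0702]
orientation: [0.342, 0.618, -0.497, 0.503]
force: [0.0, 0.4, -0.3]
width: 0.0089
```

```bash
python3 - <<'E'
from h import *
plan(np.r_[C+wx*.0228+wy*(-.0014),.0697],ringR(np.radians(16)));s=sense();print(s['force'],s['torque'])
plan(s['eef_pos']+[0,0,.03])
E
```

```text
t 26.18 pos [0.5551 0.0312 0.0702] F [ 0.   0.4 -0.3] w 0.0089 dp [ 0.0012 -0.002  -0.0006] rot [-0.0003  0.0006 -0.0025] dist mm 1.9
[ 0.04197785  0.42319935 -0.26912925] [0.04633555 0.03433399 0.03087696]
t 26.18 pos [0.5551 0.0312 0.0702] F [ 0.   0.4 -0.3] w 0.0089 dp [-0.0361 -0.0102  0.    ] rot [0. 0. 0.] dist mm 30.0
```

Call:
arm_command:
  dp:
    - [-0.001,0,0]
    - [-0.003,0,0]
    - [-0.006,-0.001,0]
    - [-0.01,-0.003,0]
    - [-0.017,-0.005,0]
    - [-0.026,-0.007,0]
    - [-0.036,-0.01,0]
    - [-0.036,-0.01,0]
  rot:
    - [0,0,0]
    - [0,0,0]
    - [0,0,0]
    - [0,0,0]
    - [0,0,0]
    - [0,0,0]
    - [0,0,0]
    - [0,0,0]
  hand: [1,1,1,1,1,1,1,1]

```text
time: 26.85
eef_pos: [0.5566, 0.0312, 0.1025]
orientation: [0.343, 0.617, -0.497, 0.504]
force: [0.6, -0.4, -0.2]
width: 0.0086
```

```bash
cat >> h.py <<'E'
D=np.array([.538,.293])
E
python3 - <<'E'
from h import *
s=sense();print(s['force'],s['torque'])
# ring centre is 33mm from grip along -wx; put ring centre at dish centre
plan(np.r_[D+wx*.030,.14],Rdown(W+np.pi/2))
for n in("scene","side","wrist"): cv2.imwrite(f"pics/{n}8.png",grab_frame(n)[:,:,::-1])
E
```

```text
[ 0.64384169 -0.42988456 -0.17372265] [ 0.04486455 -0.02666496 -0.05129175]
t 26.85 pos [0.5566 0.0312 0.1025] F [ 0.6 -0.4 -0.2] w 0.0086 dp [-0.0547  0.0186 -0.3204] rot [-0.0003  0.0013  0.1355] dist mm 260.5
```

Call:
arm_command:
  dp:
    - [-0.02,0.001,-0.02]
    - [-0.035,0.003,-0.06]
    - [-0.0547,0.006,-0.1]
    - [-0.0547,0.009,-0.145]
    - [-0.0547,0.012,-0.19]
    - [-0.0547,0.015,-0.235]
    - [-0.0547,0.017,-0.28]
    - [-0.0547,0.0186,-0.32]
  rot:
    - [0,0,0.01]
    - [0,0,0.03]
    - [0,0,0.05]
    - [0,0,0.07]
    - [0,0,0.09]
    - [0,0,0.11]
    - [0,0.001,0.13]
    - [0,0.0013,0.1355]
  hand: [1,1,1,1,1,1,1,1]

```text
time: 27.67
eef_pos: [0.5064, 0.2861, 0.1377]
orientation: [0.423, 0.567, -0.424, 0.565]
force: [-0.2, 0.1, -0.2]
width: 0.0087
```

```bash
python3 - <<'E'
from h import *
for z in (.14,.05): plan(np.r_[D+wx*.030,z],Rdown(W+np.pi/2))
E
```

```text
t 27.67 pos [0.5064 0.2861 0.1377] F [-0.2  0.1 -0.2] w 0.0087 dp [-0.0028  0.0028  0.0028] rot [-0.0001 -0.0008  0.0009] dist mm 3.9
t 27.67 pos [0.5064 0.2861 0.1377] F [-0.2  0.1 -0.2] w 0.0087 dp [0.1097 0.003  0.003 ] rot [-0.0001 -0.0008  0.0009] dist mm 87.8
```

Call:
arm_command:
  dp:
    - [0.02,0.001,0.001]
    - [0.04,0.002,0.002]
    - [0.06,0.003,0.003]
    - [0.08,0.003,0.003]
    - [0.1,0.003,0.003]
    - [0.115,0.003,0.003]
    - [0.125,0.003,0.003]
    - [0.125,0.003,0.003]
  rot:
    - [0,-0.0008,0.0009]
    - [0,-0.0008,0.0009]
    - [0,-0.0008,0.0009]
    - [0,-0.0008,0.0009]
    - [0,-0.0008,0.0009]
    - [0,-0.0008,0.0009]
    - [0,-0.0008,0.0009]
    - [0,-0.0008,0.0009]
  hand: [1,1,1,1,1,1,1,1]

```text
time: 28.33
eef_pos: [0.5077, 0.284, 0.0357]
orientation: [0.423, 0.567, -0.425, 0.565]
force: [0.0, -0.1, -0.7]
width: 0.0087
```

```bash
python3 - <<'E'
from h import *
plan(np.r_[D+wx*.030,.018],Rdown(W+np.pi/2))
cv2.imwrite("pics/scene9.png",grab_frame("scene")[:,:,::-1]);cv2.imwrite("pics/side9.png",grab_frame("side")[:,:,::-1]);cv2.imwrite("pics/wrist9.png",grab_frame("wrist")[:,:,::-1])
E
```

```text
t 28.33 pos [0.5077 0.284  0.0357] F [ 0.  -0.1 -0.7] w 0.0087 dp [ 0.0221  0.002  -0.0001] rot [-0.0002  0.      0.0019] dist mm 17.7
```

Call:
arm_command:
  dp:
    - [0.004,0.0005,0]
    - [0.008,0.001,0]
    - [0.012,0.0015,0]
    - [0.015,0.002,0]
    - [0.018,0.002,0]
    - [0.02,0.002,0]
    - [0.0221,0.002,0]
    - [0.0221,0.002,0]
  rot:
    - [0,0,0.0019]
    - [0,0,0.0019]
    - [0,0,0.0019]
    - [0,0,0.0019]
    - [0,0,0.0019]
    - [0,0,0.0019]
    - [0,0,0.0019]
    - [0,0,0.0019]
  hand: [1,1,1,1,1,1,1,1]

```text
time: 29.15
eef_pos: [0.511, 0.2851, 0.0203]
orientation: [0.425, 0.565, -0.423, 0.567]
force: [0.1, -0.3, -0.2]
width: 0.0087
```

Call:
arm_command:
  dp:
    - [0.0004,0,0]
    - [0.0008,0,0]
    - [0.0012,0,0]
    - [0.0015,0,0]
    - [0.0015,0,0]
    - [0.0015,0,0]
    - [0.0015,0,0]
    - [0.0015,0,0]
  rot:
    - [0,0,0]
    - [0,0,0]
    - [0,0,0]
    - [0,0,0]
    - [0,0,0]
    - [0,0,0]
    - [0,0,0]
    - [0,0,0]
  hand: [1,1,1,1,1,1,1,1]

```text
time: 29.82
eef_pos: [0.5111, 0.2851, 0.0191]
orientation: [0.425, 0.565, -0.422, 0.567]
force: [0.4, 0.3, 0.3]
width: 0.0084
```

Call:
arm_command:
  dp:
    - [0.0005,0,0]
    - [0.001,0,0]
    - [0.0015,0,0]
    - [0.002,0,0]
    - [0.002,0,0]
    - [0.002,0,0]
    - [0.002,0,0]
    - [0.002,0,0]
  rot:
    - [0,0,0]
    - [0,0,0]
    - [0,0,0]
    - [0,0,0]
    - [0,0,0]
    - [0,0,0]
    - [0,0,0]
    - [0,0,0]
  hand: [1,1,1,1,1,1,1,1]
  force: 10

```text
time: 30.48
eef_pos: [0.5111, 0.2851, 0.0175]
orientation: [0.425, 0.565, -0.422, 0.567]
force: [0.1, 1.6, 0.7]
width: 0.0095
```

Call:
arm_command:
  dp:
    - [0,0,0]
    - [0,0,0]
    - [0,0,0]
    - [0,0,0]
    - [0,0,0]
    - [0,0,0]
    - [0,0,0]
    - [0,0,0]
  rot:
    - [0,0,0]
    - [0,0,0]
    - [0,0,0]
    - [0,0,0]
    - [0,0,0]
    - [0,0,0]
    - [0,0,0]
    - [0,0,0]
  hand: [0.7,0.6,0.5,0.4,0.3,0.3,0.3,0.3]

```text
time: 31.15
eef_pos: [0.5111, 0.2851, 0.0175]
orientation: [0.425, 0.565, -0.422, 0.567]
force: [-0.4, 0.7, -0.4]
width: 0.031
```

Call:
arm_command:
  dp:
    - [-0.01,0,0]
    - [-0.02,0,0]
    - [-0.04,0,0]
    - [-0.08,0,0]
    - [-0.12,0,0]
    - [-0.17,0,0]
    - [-0.2,0,0]
    - [-0.2,0,0]
  rot:
    - [0,0,0]
    - [0,0,0]
    - [0,0,0]
    - [0,0,0]
    - [0,0,0]
    - [0,0,0]
    - [0,0,0]
    - [0,0,0]
  hand: [0.3,0.3,0.3,0.3,0.3,0.3,0.3,0.3]

```text
time: 31.82
eef_pos: [0.5142, 0.2862, 0.1856]
orientation: [0.428, 0.563, -0.419, 0.57]
force: [0.4, 0.2, 1.2]
width: 0.0305
```

```bash
python3 - <<'E'
from h import *
s=sense();print(s['time'],s['eef_pos'],s['width'],s['force'])
P={}
for n in("scene","side","wrist"):
    P[n]=np.ascontiguousarray(grab_frame(n)[:,:,::-1]);cv2.imwrite(f"pics/{n}10.png",P[n])
k=proj(camera_info("wrist"),[[*D,.005]])[0];print(k)
x,y=k.astype(int);x0=max(min(x-70,420),0);y0=max(min(y-60,300),0)
w=cv2.resize(P['wrist'][y0:y0+120,x0:x0+140],(350,300),interpolation=2)
h=cv2.resize(P['side'][307:383,323:419],(379,300),interpolation=2)
b=cv2.resize(P['scene'],(379,284));a=cv2.resize(P['side'],(350,284))
cv2.imwrite("pics/c10.png",np.vstack([np.hstack([w,h]),np.hstack([a,b])]))
for n in("scene","side"):
    d=cv2.absdiff(P[n],cv2.imread(f"pics/{n}0.png")).max(2);m=(cv2.medianBlur(d,3)>35).astype(np.uint8)
    N,_,st,ce=cv2.connectedComponentsWithStats(m);print(n,[(st[i].tolist()) for i in range(1,N) if st[i,4]>12])
E
```

```text
31.8167 [0.51419765 0.2862445  0.18558456] 0.03054763617233417 [0.38715104 0.21245206 1.23593003]
[278.61144294 158.44283551]
scene [[108, 0, 21, 41, 201], [121, 0, 5, 7, 17], [134, 0, 6, 10, 22], [140, 0, 8, 10, 46], [251, 0, 5, 4, 14], [337, 0, 16, 17, 184], [372, 1, 39, 16, 223], [228, 18, 165, 120, 5647], [401, 25, 6, 15, 45], [195, 63, 18, 12, 120], [219, 65, 19, 6, 60], [203, 87, 155, 113, 3998], [122, 101, 15, 18, 132], [344, 176, 7, 4, 15], [323, 185, 10, 7, 42], [252, 216, 5, 7, 24]]
side [[33, 0, 14, 21, 188], [52, 0, 190, 144, 10930], [0, 20, 41, 23, 446], [12, 42, 31, 12, 141], [13, 66, 45, 44, 844], [0, 181, 208, 156, 9550], [203, 200, 12, 7, 19], [206, 213, 21, 17, 185], [284, 219, 5, 6, 17], [282, 230, 17, 8, 76], [0, 251, 6, 5, 27], [0, 268, 9, 10, 52], [27, 286, 4, 6, 16], [18, 292, 21, 7, 65], [0, 298, 16, 22, 152], [15, 300, 10, 10, 47], [0, 309, 42, 48, 207], [42, 311, 5, 25, 74], [376, 321, 9, 18, 41], [22, 328, 4, 8, 21]]
```

View pics/c10.png

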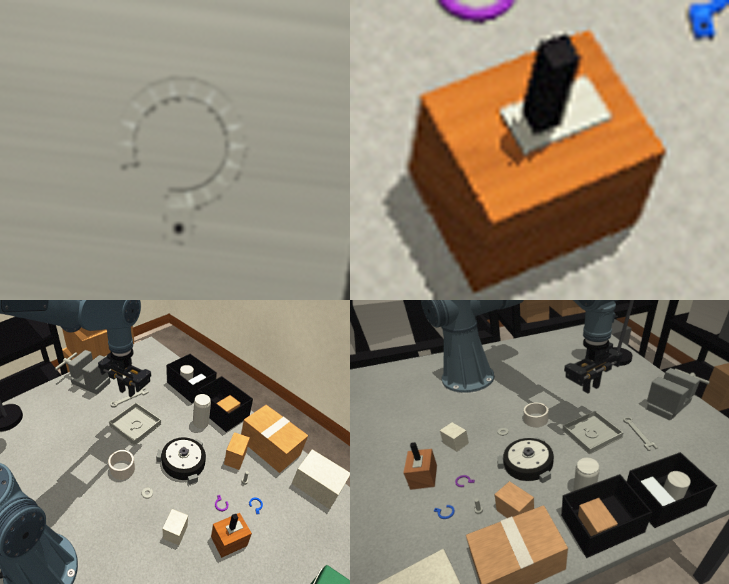

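The ring lies flat near the dish centre (wrist crop (180,150)), and the pick hangs in the holder as before. The axle is bare and the bystanders are unchanged. Handing in.

```bash
python3 -c "
from station import *
print(job_done(), sense()['time'])"
```

```text
the job is handed in; nothing more can be done
the job is handed in; nothing more can be done
```

The ring is off the axle and lying flat near the middle of the steel dish, the pick is back in its holder, and the job is handed in at about 32 s of robot time.

- **Lifting the ring:** I set the pick's toe down on the hub face at about 5.5 N and slid it under the tab until it stopped, about where the washer's edge should be, at about 5.5 N. I then raised the tab past the nose. The lifting load read no more than about 4 N at the end of any move, and the fingers stayed off the ring. The highest force I read from the pick while it was at the wheel was about 11 N, sideways and vertical combined, while sliding in.
- **Putting things away:** I hung the pick back with about 7 N of contact. I then gripped the tab, raised it 3 mm and moved it about 8 mm out from under the lugs before lifting it into the dish. That move was slightly past the 6 to 8 mm given, but the force read zero at its end.
- **Last checks:** The final pictures show the ring flat in the dish, the axle bare and the gripper clear. The bystanders look undisturbed; the before-and-after picture comparison flagged none of them.
- **Small disagreements:** The handle shows about a 1-pixel change in the side view after rehanging. My camera estimates of the axle position differed by up to 2.3 mm, so I found the washer by feel.

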